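# Fold out the recipe easel and stand it up

### The job

Take the folded recipe easel out of the rack, set it down on the worktop on its long side edge and let go, then push its prop leg out by the tab until it reaches its stop. Take the easel again, roll it up onto its foot and leave it standing on foot and leg on the worktop, clear of the rack, with its front towards the robot. Do not shove the mug, the lemon or the lidded dish about.

Things in the scene. Friction and masses are not known exactly. Their poses are not given: they have to be found in the camera images.
- easel: recipe easel, loose, 0.34 kg: light-wood frame with dark inset, 180 (x) x 14 (y) x 120 mm (z). +x: foot to top; +y: out of the front; -y: out of the back, where the leg is. Origin: middle of the long side edge it stands on at the start, z up (panel x +-90, y +-7, z 0..120 mm); a 16 mm high rail, to y -34 mm, widens this edge, so it stands on it by itself. Set up, x leans 20 deg, top backwards; legless it falls back
- easel_corner (a point): panel corner at the top end of the free long edge, at (90, 0, 120) mm in the easel's frame: an upper corner both in the side position and when set up; within 35 mm of it the panel is bare on both faces, 14 mm thick, free to grip. The free long edge is also bare from x -40 to 90 mm, 35 mm deep
- easel_foot (a point): centre of the underside of the easel's foot ledge, at (-99, 17, 60) mm in the easel's frame; flat on the worktop when the easel is set up. The ledge is 14 mm thick, 52 mm deep, as wide as the panel, and juts out in front along the bottom end, to (-108, 42) mm in x, y
- easel_hinge (a point): point on the axis of the leg's hinge, at (60, -14, 60) mm in the easel's frame; the axis runs along the easel's own z
- leg (a joint): hinge of the prop leg, rad: 0 folded flat on the back of the panel, grows as the leg's free end swings away from the back, 0.698 (40 deg) at its firm stop. A friction hinge (0.025 N m, about 0.2 N at the tab), no spring: it stays where it is left
- leg_tab (a point): point on the leg's push tab: a bar, part of the leg, 18 mm wide, 10 mm thick, sticking out 30 mm past the panel's free long edge (to easel z 150 mm: the highest part in the side position). The point is on its centre line, 10 mm below the upper end, 125 mm from the hinge axis. Pushed from the easel's front, over the panel's edge, it swings the leg out
- leg_end (a point): centre of the rounded free end (radius 5 mm) of the leg, 142 mm from the hinge axis, at easel z 60 mm; 5 mm above the worktop when the easel is set up. The leg is 40 mm wide (easel z 40 to 80 mm; its end bar 1 to 85) and 10 mm thick
- rack: dark wood board rack, fixed: base 110 x 140 x 12 mm, three upright walls to 73 mm above the worktop. Origin on the worktop under the middle of the easel's slot, x along the slot, the same way as the easel's at the start, y as the easel's. The easel stands on the base (12 mm up), with 2.5 mm play in front, 7 mm behind, and overhangs at both ends. Empty slot on the +y side
- front_edge (a point): point on the worktop near its front edge, straight ahead of the robot; its x axis points straight ahead of the robot. Wall cabinets hang 0.40 m above the worktop from about 0.25 m beyond it (a door handle, 0.44 m up, from 0.2 m): keep wrists nearer. The set-up easel's front must look towards the robot, so this point lies in front of the easel and the easel's own -y points roughly ahead (within 0.9 rad)
- mug: grey mug, bystander, 84 x 123 x 91 mm, origin under its middle
- lemon: lemon, bystander, 78 x 55 x 56 mm, origin under its middle
- dish: flat ceramic dish with wooden lid, bystander, 129 mm across, 46 mm high, origin under its middle

How it is judged:
By the outcome, as a careful person would: the job done as asked, in the order asked, and still so for the second after the job is handed in, with the robot touching nothing.
It also fails if it takes over 72 s, if anything falls off the work surface, if the arm or the gripper's body presses on something with over 40 N, if the wrist force passes 120 N, or if a joint passes its speed limit or range.

### The arm

A 6-joint arm with a two-finger parallel gripper is mounted at the origin on a cart in front of the work surface, level with it; the furniture and walls round the work are solid. World frame = base frame: x ahead of the robot, y to its left, z up, the work surface at z = 0. Lengths are in m, angles in rad, forces in N, time in s.
With the tool pointing down it reaches from about 0.35 to 0.85 m from the base axis. Payload 8.1 kg.
Tool frame: the origin (TCP) lies on the centre line of the jaws, within the pads' length; the fingertips stand 19 mm ahead of it and the grasp point (between the pads) is the TCP (robot.tips_ahead is the distance from the TCP to the fingertips, in m); y points along the fingers, z is the direction in which the jaws open and shut, and the axes are right-handed (so a half turn about y gives the same grasp; the last joint's range is limited). The gripper opens to 93 mm and grips with 3 to 60 N. Pads are 15 mm wide; open, the fingers measure 128 mm over their backs; the gripper's body (75 mm by 188 mm) begins 65 mm behind the grasp point.
Start: joints at [-1.379, 0.13, 1.488, -0, 1.523, -0.085], TCP at [0.164, -0.577, 0.238] pointing down, gripper open.
Joint ranges: [-2.96, 2.96], [-0.89, 2.26], [0.02, 2.5], [-1.34, 4.48], [0, 2.73], [-2.66, 2.66]. Speed limits (rad/s): [2.39, 2.39, 2.79, 3.14, 3.14, 3.14].

### API

Orientations are given as a rotation vector (axis times angle).
In Python, from plant import robot, imaging, models gives the robot as it stands.
- The arm moves only by the tool carry_out, never from a script. Its argument "motion" is one flat list of numbers, 7 for each row, row after row: the shift along the tool's x, y, z in m, then the turn, a rotation vector about the tool's x, y, z in degrees, then the opening, from -1 (shut) to 1 (fully open). A call has exactly 5 rows; each row shifts and turns the pose as measured when the row begins, along the tool's axes as they then stand; what a row does not reach is not made up. A row lasts 1/10 s, in which the tool goes at most 50 mm and 8.59 degrees, less where a joint would pass 70% of its speed; a pose out of reach is approached as far as the arm can. A call is refused whole if a number of a shift passes 0.05 or a number of a turn 8.59, either way. A call with a gripper value outside its range is refused whole. The fingers move at their own pace and stop on an object; "squeeze" is the grip in N (left out, the last holds). Time passes only in rows, so rows that do not move let the fingers close, or fill a call up. It gives the time, the measured TCP pose, the force and the opening at its end, in the units of the state.
- robot.read_state(): the state, without advancing time (a new reading comes with each control period).
- imaging.read_camera(name): name is "scene" or "top" or "wrist"; returns the picture (400x640x3 uint8, blue, green, red); there is no depth.
- imaging.camera_model(name): a dict with "K" (3x3 intrinsics, pixels), "position" and "orientation" of the camera in the world. Camera axes: x right, y down, z forward; pixel columns grow to the right and rows downward; lengths in m; the calibration is good to about 2 mm. A picture is of the moment at which its call begins: read the wrist's pose just before it. camera_model takes no time and is no camera call; for the wrist camera it gives the pose at the moment of the call.
- robot.close_job(): hands the job in, once; it reports no verdict.
Trained networks look in the newest picture that a camera, given by its name, has taken for a name from the list of things; names that differ only in an ending like _2 or _b are one class to them, and where a whole thing is asked for, a point or a joint stands for the part that bears it (a point fixed in the world has none). Each returns a list of dicts, best first, with "confidence" (0 to 1); they miss things now and then, are a little off and sometimes report something else, mostly with a low value. They report only what shows in the picture. A call takes as long as a camera call.
- models.outline_of(camera, thing): "pixels" (400x640 bool, what is visible of it) and "pixel" ([column, row] in pixels, amid what is visible of it).
The state is a dict: "t": time; "q": joint angles; "dq": joint speeds; "joint_torque": joint torques, N m; "tool_pos": TCP position; "orientation": TCP orientation; "force": force on the tool from outside, world axes, zero at the start; "wrist_torque": the same for the moment, N m; "opening": finger opening in m.
Only numpy, scipy, OpenCV 4.12 (cv2) and the standard library are available. Lean on these libraries where they do the work, as an engineer would, in place of code of your own. Each camera call takes 0.05 s, during which the arm holds its last target.

## Working session

There is one attempt and no reset: what is moved stays moved. The work goes in short steps, Python scripts to look and compute and a tool call to move; the robot and the scene stay as the last step left them, time stands still between calls to the robot, and variables do not carry over. Pictures are saved under pics/ and viewed, and the job is handed in when it is done.

Besides the shell and the picture viewer there is one more tool, called by a JSON object that holds its "api" and its "payload". carry_out: Moves the arm, as the interface text tells. Its arguments: {"type":"object","properties":{"motion":{"type":"array","items":{"type":"number"}},"squeeze":{"type":"number"}},"required":["motion"]}

```bash
ls; mkdir -p pics; python3 - <<'E'
from plant import robot, imaging, models
import cv2,numpy as np
s=robot.read_state(); print(s)
for c in ["scene","top","wrist"]:
    im=imaging.read_camera(c); cv2.imwrite(f"pics/{c}0.png",im)
    print(c,imaging.camera_model(c))
E
```

```text
pics
{'t': 0.0, 'q': array([-1.37939880e+00,  1.31127538e-01,  1.48925997e+00,  1.03981045e-05,
        1.52299428e+00, -8.53453937e-02]), 'dq': array([-0.00179746,  0.00033044,  0.00177036, -0.00038442, -0.00184689,
       -0.00079459]), 'joint_torque': array([-1.91366516e-04, -5.59834099e+01, -4.91764927e+01,  7.66480062e-02,
        3.51551094e-02, -1.14715745e-04]), 'tool_pos': array([ 0.16389095, -0.576638  ,  0.2366181 ]), 'orientation': array([-0.28881841,  2.07516988, -2.07142879]), 'force': array([ 0.39293185, -0.37312346,  0.35891723]), 'wrist_torque': array([ 0.02124198, -0.02471667, -0.00656468]), 'opening': 0.0931571936951196}
scene {'K': array([[469.92672726,   0.        , 314.89954702],
       [  0.        , 469.92672726, 198.74064531],
       [  0.        ,   0.        ,   1.        ]]), 'position': array([ 1.17509428, -1.18381281,  0.73481163]), 'orientation': array([-1.96729207, -0.49060743,  0.29721712])}
top {'K': array([[362.19686817,   0.        , 322.07949976],
       [  0.        , 362.19686817, 201.92789193],
       [  0.        ,   0.        ,   1.        ]]), 'position': array([ 0.48827875, -0.04043193,  1.06216698]), 'orientation': array([-2.18454788,  2.17360853, -0.13317662])}
wrist {'K': array([[282.99545633,   0.        , 319.24964546],
       [  0.        , 282.99545633, 194.92861107],
       [  0.        ,   0.        ,   1.        ]]), 'position': array([ 0.2351167 , -0.55678233,  0.38314172]), 'orientation': array([ 2.32969129, -1.75983525, -0.2386772 ])}
```

View pics/scene0.png

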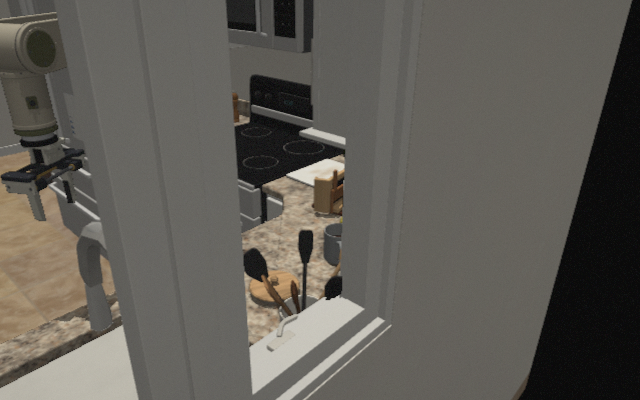

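View pics/top0.png

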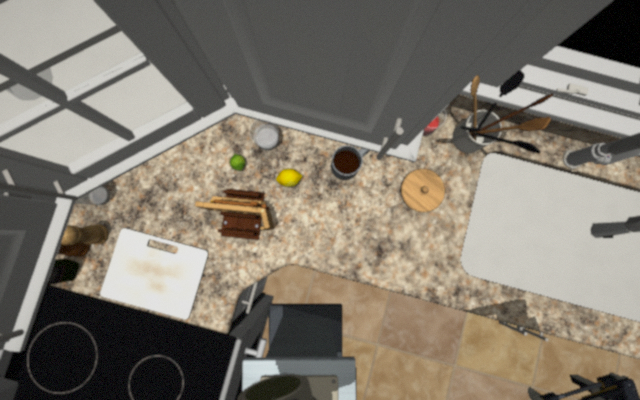

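View pics/wrist0.png

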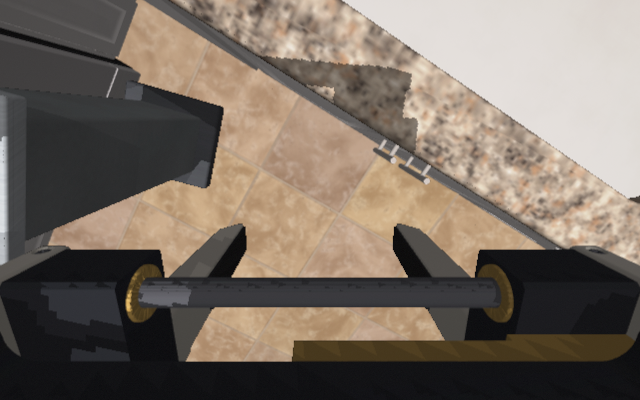

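```bash
cat > h.py <<'E'
from plant import robot, imaging, models
import cv2,numpy as np
from scipy.spatial.transform import Rotation as R
def cam(c):
    m=imaging.camera_model(c); return m["K"],m["position"],R.from_rotvec(m["orientation"]).as_matrix()
def back(c,px,z,m=None):
    K,p,Rm=m or cam(c)
    d=Rm@np.linalg.solve(K,np.array([px[0],px[1],1.])); return p+d*(z-p[2])/d[2]
def proj(c,X,m=None):
    K,p,Rm=m or cam(c); v=K@(Rm.T@(np.asarray(X,float)-p)); return v[:2]/v[2]
E
python3 - <<'E'
from h import *
im=imaging.read_camera("top")
print("x axis",back("top",(320,200),0),back("top",(320,100),0),back("top",(420,200),0))
for t in ["easel","easel_corner","leg","leg_tab","rack","mug","lemon","dish"]:
    r=models.outline_of("top",t)
    for o in r[:2]:
        m=o["pixels"]; ys,xs=np.nonzero(m)
        print(t,round(o["confidence"],2),o["pixel"],m.sum(),xs.min(),xs.max(),ys.min(),ys.max(),back("top",o["pixel"],0.03).round(3))
K=proj
c=im[150:270,160:320]; cv2.imwrite("pics/top_z.png",cv2.resize(c,None,fx=5,fy=5,interpolation=cv2.INTER_CUBIC))
E
```

```text
x axis [ 0.60209833 -0.05609665  0.        ] [ 0.90730972 -0.05471136  0.        ] [ 0.6039381  -0.35280473  0.        ]
easel 0.62 [244.0, 204.4] 1087 195 274 197 229 [0.585 0.161 0.03 ]
easel_corner 0.95 [241.3, 207.8] 1043 196 273 196 229 [0.575 0.168 0.03 ]
leg 0.74 [245.6, 200.0] 241 214 270 199 210 [0.598 0.157 0.03 ]
leg_tab 0.51 [242.0, 204.1] 183 214 268 199 208 [0.586 0.167 0.03 ]
rack 0.87 [241.2, 217.8] 1392 218 264 188 239 [0.547 0.168 0.03 ]
mug 0.59 [349.9, 158.9] 956 330 368 145 179 [ 0.719 -0.142  0.03 ]
lemon 0.62 [290.2, 181.5] 382 276 302 168 186 [0.652 0.03  0.03 ]
dish 0.57 [421.3, 187.2] 1524 402 445 168 211 [ 0.638 -0.349  0.03 ]
```

View pics/top_z.png

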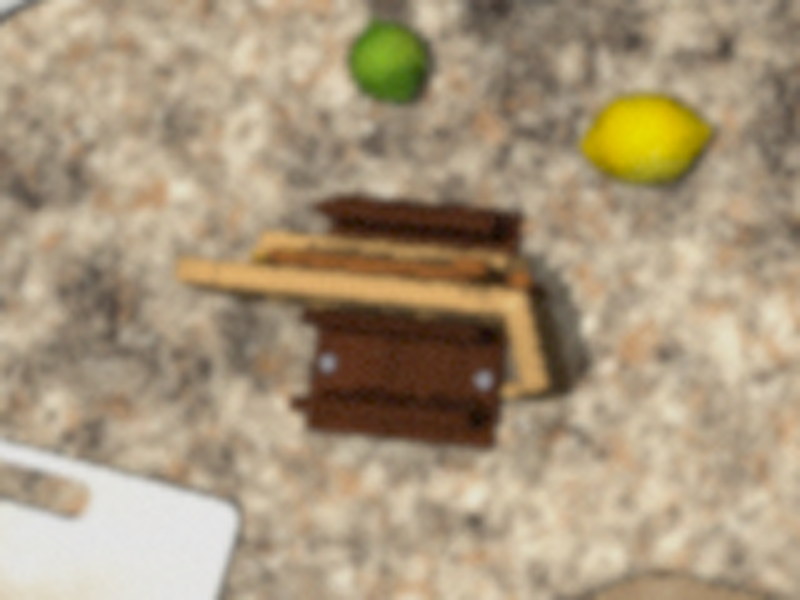

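```bash
cat >> h.py <<'E'
def Rz(a): return R.from_euler('z',a,degrees=True).as_matrix()
def Rx(a): return R.from_euler('x',a,degrees=True).as_matrix()
def Ry(a): return R.from_euler('y',a,degrees=True).as_matrix()
D0=np.array([[0,0,1],[-1,0,0],[0,-1,0.]])  # tool down, jaw along +x world (tool x=-y, y=-z, z=+x)
def plan(pt,Rt,n,g,start=None):
    s=robot.read_state()
    p0=np.array(s["tool_pos"]); r0=R.from_rotvec(s["orientation"])
    if start is not None: p0,r0=np.array(start[0]),R.from_matrix(start[1])
    rt=R.from_matrix(Rt); dv=(r0.inv()*rt).as_rotvec()
    print("dist",np.linalg.norm(pt-p0).round(3),"ang",np.degrees(np.linalg.norm(dv)).round(1),"t",s["t"])
    rows=[]; p,r=p0,r0
    for i in range(1,n+1):
        pn=p0+(np.asarray(pt)-p0)*i/n; rn=r0*R.from_rotvec(dv*i/n)
        rows.append(list(r.inv().apply(pn-p).round(4))+list(np.degrees((r.inv()*rn).as_rotvec()).round(2))+[g]); p,r=pn,rn
    while len(rows)%5: rows.append([0]*6+[g])
    for k in range(0,len(rows),5): print([float(f"{x:g}") for q in rows[k:k+5] for x in q])
def st():
    s=robot.read_state(); print("t",s["t"],"p",s["tool_pos"].round(4),"F",np.round(s["force"],1),"op",round(s["opening"],4),"q",s["q"].round(2)); print(R.from_rotvec(s["orientation"]).as_matrix().round(3))
    return s
E
python3 - <<'E'
from h import *
plan([.569,.177,.24],Rz(-4.5)@D0,25,1)
E
```

```text
dist 0.856 ang 69.6 t 0.6
[-0.0238, -0.0001, -0.0246, -0.0, -2.79, -0.0, 1.0, -0.025, -0.0001, -0.0234, -0.0, -2.79, -0.0, 1.0, -0.0261, -0.0001, -0.0222, -0.0, -2.79, -0.0, 1.0, -0.0271, -0.0001, -0.0209, -0.0, -2.79, -0.0, 1.0, -0.0281, -0.0001, -0.0195, -0.0, -2.79, -0.0, 1.0]
[-0.029, -0.0001, -0.0181, -0.0, -2.79, -0.0, 1.0, -0.0299, -0.0001, -0.0167, -0.0, -2.79, -0.0, 1.0, -0.0307, -0.0001, -0.0152, -0.0, -2.79, -0.0, 1.0, -0.0314, -0.0001, -0.0137, -0.0, -2.79, -0.0, 1.0, -0.032, -0.0001, -0.0122, -0.0, -2.79, -0.0, 1.0]
[-0.0326, -0.0001, -0.0106, -0.0, -2.79, -0.0, 1.0, -0.033, -0.0001, -0.009, -0.0, -2.79, -0.0, 1.0, -0.0334, -0.0001, -0.0074, -0.0, -2.79, -0.0, 1.0, -0.0338, -0.0001, -0.0058, -0.0, -2.79, -0.0, 1.0, -0.034, -0.0001, -0.0041, -0.0, -2.79, -0.0, 1.0]
[-0.0342, -0.0001, -0.0025, -0.0, -2.79, -0.0, 1.0, -0.0342, -0.0001, -0.0008, -0.0, -2.79, -0.0, 1.0, -0.0342, -0.0001, 0.0009, -0.0, -2.79, -0.0, 1.0, -0.0341, -0.0001, 0.0025, -0.0, -2.79, -0.0, 1.0, -0.034, -0.0001, 0.0042, -0.0, -2.79, -0.0, 1.0]
[-0.0337, -0.0001, 0.0058, -0.0, -2.79, -0.0, 1.0, -0.0334, -0.0001, 0.0075, -0.0, -2.79, -0.0, 1.0, -0.033, -0.0001, 0.0091, -0.0, -2.79, -0.0, 1.0, -0.0325, -0.0001, 0.0107, -0.0, -2.79, -0.0, 1.0, -0.032, -0.0001, 0.0122, -0.0, -2.79, -0.0, 1.0]
```

{"api": "carry_out", "payload": {"motion": [-0.024, 0, -0.025, 0, -2.8, 0, 1, -0.025, 0, -0.023, 0, -2.8, 0, 1, -0.026, 0, -0.022, 0, -2.8, 0, 1, -0.027, 0, -0.021, 0, -2.8, 0, 1, -0.028, 0, -0.02, 0, -2.8, 0, 1], "squeeze": 50}}

```text
t: 1.1
tool_pos: [0.2442, -0.424, 0.2366]
orientation: [-0.517, 1.927, -1.927]
force: [0.3, -0.6, 0.2]
opening: 0.0932
```

{"api": "carry_out", "payload": {"motion": [-0.029, 0, -0.018, 0, -2.8, 0, 1, -0.03, 0, -0.017, 0, -2.8, 0, 1, -0.031, 0, -0.015, 0, -2.8, 0, 1, -0.031, 0, -0.014, 0, -2.8, 0, 1, -0.032, 0, -0.012, 0, -2.8, 0, 1]}}

```text
t: 1.6
tool_pos: [0.3262, -0.2663, 0.2373]
orientation: [-0.722, 1.762, -1.768]
force: [-0.2, 0.9, 0.6]
opening: 0.0929
```

{"api": "carry_out", "payload": {"motion": [-0.033, 0, -0.011, 0, -2.8, 0, 1, -0.033, 0, -0.009, 0, -2.8, 0, 1, -0.033, 0, -0.007, 0, -2.8, 0, 1, -0.034, 0, -0.006, 0, -2.8, 0, 1, -0.034, 0, -0.004, 0, -2.8, 0, 1]}}

```text
t: 2.1
tool_pos: [0.407, -0.1072, 0.2386]
orientation: [-0.901, 1.587, -1.601]
force: [-0.2, 0.3, 0.0]
opening: 0.0929
```

{"api": "carry_out", "payload": {"motion": [-0.034, 0, -0.002, 0, -2.8, 0, 1, -0.034, 0, -0.001, 0, -2.8, 0, 1, -0.034, 0, 0.001, 0, -2.8, 0, 1, -0.034, 0, 0.002, 0, -2.8, 0, 1, -0.034, 0, 0.004, 0, -2.8, 0, 1]}}

```text
t: 2.6
tool_pos: [0.4856, 0.0527, 0.2399]
orientation: [-1.056, 1.405, -1.424]
force: [0.7, -0.3, 0.1]
opening: 0.093
```

```bash
python3 - <<'E'
from h import *
im=imaging.read_camera("wrist"); cv2.imwrite("pics/w1.png",im)
st()
plan([.569,.177,.24],Rz(-4.5)@D0,5,1)
E
```

```text
t 2.65 p [0.4869 0.0566 0.2398] F [-1.9  2.7 -0.5] op 0.093 q [ 0.01 -0.18  1.79 -0.    1.52  0.29]
[[-0.276  0.011  0.961]
 [-0.961 -0.003 -0.276]
 [-0.    -1.     0.012]]
dist 0.146 ang 11.5 t 2.65
[-0.0277, 0.0001, 0.0091, -0.13, -2.3, 0.01, 1.0, -0.0273, 0.0, 0.0103, -0.13, -2.3, 0.01, 1.0, -0.0268, 0.0, 0.0113, -0.13, -2.3, 0.01, 1.0, -0.0264, 0.0, 0.0124, -0.13, -2.3, 0.01, 1.0, -0.0258, -0.0, 0.0135, -0.13, -2.3, 0.01, 1.0]
```

View pics/w1.png

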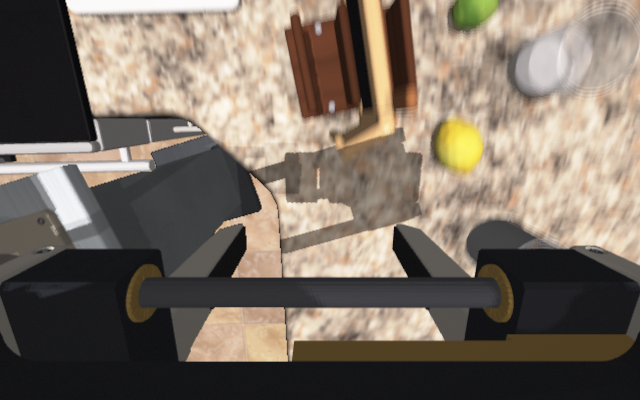

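{"api": "carry_out", "payload": {"motion": [-0.028, 0, 0.009, 0, -2.3, 0, 1, -0.027, 0, 0.01, 0, -2.3, 0, 1, -0.027, 0, 0.011, 0, -2.3, 0, 1, -0.026, 0, 0.012, 0, -2.3, 0, 1, -0.026, 0, 0.013, 0, -2.3, 0, 1]}}

```text
t: 3.15
tool_pos: [0.5692, 0.1825, 0.2408]
orientation: [-1.168, 1.25, -1.269]
force: [-0.6, 0.4, 0.5]
opening: 0.0931
```

```bash
python3 - <<'E'
from h import *
im=imaging.read_camera("wrist"); cv2.imwrite("pics/w2.png",im)
st()
# project estimated easel top-edge corners
m=cam("wrist")
O=np.array([.569,.177,.012]); E=np.c_[[.0786,.997,0],[-.997,.0786,0],[0,0,1]]
for q in [(90,7,120),(90,-7,120),(-90,7,120),(-90,-7,120),(0,7,120),(0,-7,120),(-70,-9,150),(-60,-19,150)]:
    X=O+E@(np.array(q)/1000); print(q,proj("wrist",X,m).round(1))
E
```

```text
t 3.2 p [0.5704 0.1858 0.2403] F [-4.5 -0.2  0. ] op 0.0929 q [ 0.23  0.12  1.5  -0.    1.51  0.3 ]
[[-0.066  0.013  0.998]
 [-0.998 -0.002 -0.066]
 [ 0.001 -1.     0.013]]
(90, 7, 120) [309.1 108. ]
(90, -7, 120) [325.3 108.2]
(-90, 7, 120) [308.6 291. ]
(-90, -7, 120) [322.2 291.1]
(0, 7, 120) [308.8 207.6]
(0, -7, 120) [323.6 207.8]
(-70, -9, 150) [325.5 291.4]
(-60, -19, 150) [336.8 281.7]
```

View pics/w2.png

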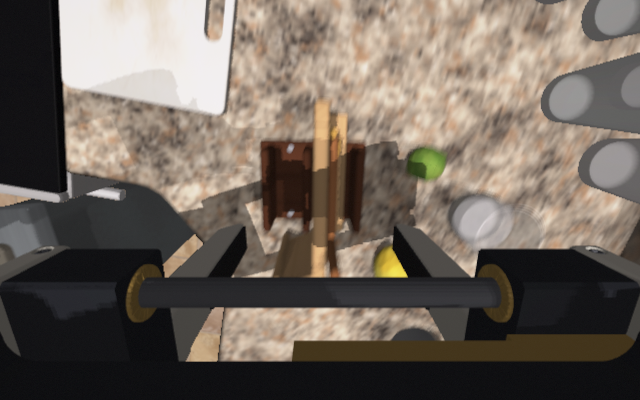

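```bash
python3 - <<'E'
from h import *
plan([.571,.176,.119],Rz(-4.6)@D0,5,1)
E
```

```text
dist 0.122 ang 1.1 t 3.2
[0.0019, 0.0243, -0.0001, -0.15, 0.16, 0.01, 1.0, 0.0019, 0.0243, 0.0, -0.15, 0.16, 0.01, 1.0, 0.0019, 0.0243, 0.0001, -0.15, 0.16, 0.01, 1.0, 0.0019, 0.0243, 0.0001, -0.15, 0.16, 0.01, 1.0, 0.0019, 0.0243, 0.0002, -0.15, 0.16, 0.01, 1.0]
```

{"api": "carry_out", "payload": {"motion": [0.002, 0.024, 0, -0.15, 0.15, 0, 1, 0.002, 0.024, 0, -0.15, 0.15, 0, 1, 0.002, 0.024, 0, -0.15, 0.15, 0, 1, 0.002, 0.022, 0, -0.15, 0.15, 0, 1, 0.002, 0.018, 0, -0.15, 0.15, 0, 1]}}

```text
t: 3.7
tool_pos: [0.5743, 0.1788, 0.1287]
orientation: [-1.166, 1.26, -1.267]
force: [0.0, 0.9, 0.0]
opening: 0.093
```

```bash
python3 - <<'E'
from h import *
im=imaging.read_camera("wrist"); cv2.imwrite("pics/w3.png",im)
st()
plan([.571,.176,.119],Rz(-4.6)@D0,1,1)
E
```

```text
t 3.75 p [0.5725 0.1781 0.125 ] F [-1.6 -0.9 -2.5] op 0.0932 q [ 0.22  0.21  1.61 -0.    1.32  0.29]
[[-0.076  0.003  0.997]
 [-0.997  0.    -0.076]
 [-0.001 -1.     0.002]]
dist 0.007 ang 0.3 t 3.75
[0.0022, 0.006, -0.0013, -0.14, 0.24, -0.04, 1.0, 0.0, 0.0, 0.0, 0.0, 0.0, 0.0, 1.0, 0.0, 0.0, 0.0, 0.0, 0.0, 0.0, 1.0, 0.0, 0.0, 0.0, 0.0, 0.0, 0.0, 1.0, 0.0, 0.0, 0.0, 0.0, 0.0, 0.0, 1.0]
```

View pics/w3.png

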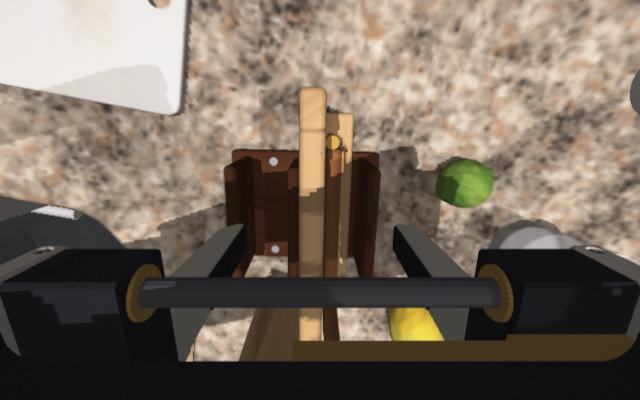

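{"api": "carry_out", "payload": {"motion": [0.001, 0.006, -0.0035, 0, 0, 0, 1, 0, 0, 0, 0, 0, 0, 1, 0, 0, 0, 0, 0, 0, -1, 0, 0, 0, 0, 0, 0, -1, 0, 0, 0, 0, 0, 0, -1]}}

```text
t: 4.25
tool_pos: [0.5696, 0.1775, 0.1214]
orientation: [-1.168, 1.262, -1.267]
force: [-0.3, -0.2, 0.6]
opening: 0.0735
```

{"api": "carry_out", "payload": {"motion": [0, 0, 0, 0, 0, 0, -1, 0, 0, 0, 0, 0, 0, -1, 0, 0, 0, 0, 0, 0, -1, 0, 0, 0, 0, 0, 0, -1, 0, 0, 0, 0, 0, 0, -1]}}

```text
t: 4.75
tool_pos: [0.5709, 0.1779, 0.1234]
orientation: [-1.165, 1.26, -1.267]
force: [0.9, 0.3, 0.1]
opening: 0.0338
```

{"api": "carry_out", "payload": {"motion": [0, 0.002, 0, 0, 0, 0, -1, 0, 0, 0, 0, 0, 0, -1, 0, 0, 0, 0, 0, 0, -1, 0, 0, 0, 0, 0, 0, -1, 0, 0, 0, 0, 0, 0, -1]}}

```text
t: 5.25
tool_pos: [0.5706, 0.1779, 0.1209]
orientation: [-1.165, 1.26, -1.267]
force: [-1.2, 0.8, 1.0]
opening: 0.0136
```

```bash
python3 - <<'E'
from h import *
st()
E
```

```text
t 5.25 p [0.5706 0.1779 0.1209] F [-1.2  0.8  1. ] op 0.0136 q [0.22 0.2  1.63 0.   1.31 0.29]
[[-0.076  0.008  0.997]
 [-0.997  0.002 -0.076]
 [-0.002 -1.     0.007]]
```

Gripped (13.6 mm). Lift straight up.

{"api": "carry_out", "payload": {"motion": [0, -0.008, 0, 0, 0, 0, -1, 0, -0.015, 0, 0, 0, 0, -1, 0, -0.02, 0, 0, 0, 0, -1, 0, -0.02, 0, 0, 0, 0, -1, 0, -0.02, 0, 0, 0, 0, -1]}}

```text
t: 5.75
tool_pos: [0.5671, 0.1768, 0.204]
orientation: [-1.173, 1.266, -1.265]
force: [-0.3, 0.2, -3.5]
opening: 0.0138
```

{"api": "carry_out", "payload": {"motion": [0, -0.015, 0, 0, 0, 0, -1, 0, 0, 0, 0, 0, 0, -1, 0, 0, 0, 0, 0, 0, -1, 0, 0, 0, 0, 0, 0, -1, 0, 0, 0, 0, 0, 0, -1]}}

```text
t: 6.25
tool_pos: [0.5682, 0.1771, 0.2237]
orientation: [-1.169, 1.263, -1.266]
force: [0.7, -0.8, -4.4]
opening: 0.0142
```

```bash
python3 - <<'E'
from h import *
st()
im=imaging.read_camera("wrist"); cv2.imwrite("pics/w4.png",im)
im=imaging.read_camera("top"); cv2.imwrite("pics/t4.png",im)
E
```

```text
t 6.25 p [0.5682 0.1771 0.2237] F [ 0.7 -0.8 -4.4] op 0.0142 q [ 0.22  0.12  1.52 -0.    1.49  0.29]
[[-0.076  0.004  0.997]
 [-0.997  0.001 -0.076]
 [-0.001 -1.     0.004]]
```

View pics/w4.png

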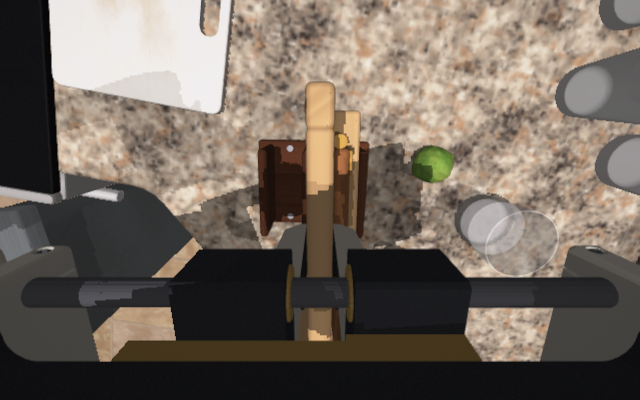

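View pics/t4.png

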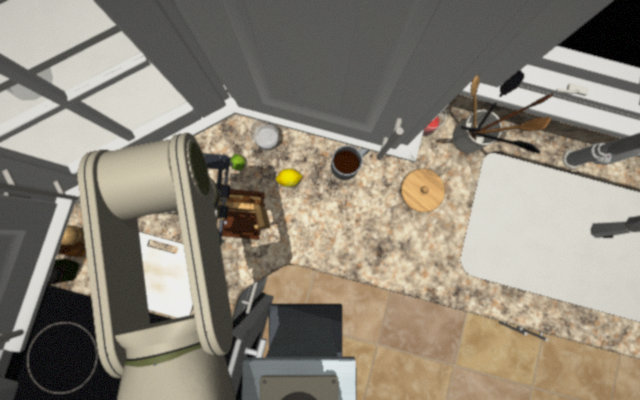

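```bash
python3 - <<'E'
from h import *
plan([.50,-.08,.224],D0,15,-1)
E
```

```text
dist 0.266 ang 4.4 t 6.35
[0.0174, -0.0001, -0.0032, -0.01, -0.29, -0.0, -1.0, 0.0174, -0.0001, -0.0033, -0.01, -0.29, -0.0, -1.0, 0.0174, -0.0, -0.0034, -0.01, -0.29, -0.0, -1.0, 0.0174, -0.0, -0.0035, -0.01, -0.29, -0.0, -1.0, 0.0174, -0.0, -0.0036, -0.01, -0.29, -0.0, -1.0]
[0.0173, -0.0, -0.0037, -0.01, -0.29, -0.0, -1.0, 0.0173, -0.0, -0.0037, -0.01, -0.29, -0.0, -1.0, 0.0173, -0.0, -0.0038, -0.01, -0.29, -0.0, -1.0, 0.0173, -0.0, -0.0039, -0.01, -0.29, -0.0, -1.0, 0.0173, -0.0, -0.004, -0.01, -0.29, -0.0, -1.0]
[0.0172, -0.0, -0.0041, -0.01, -0.29, -0.0, -1.0, 0.0172, -0.0, -0.0042, -0.01, -0.29, -0.0, -1.0, 0.0172, -0.0, -0.0043, -0.01, -0.29, -0.0, -1.0, 0.0172, -0.0, -0.0044, -0.01, -0.29, -0.0, -1.0, 0.0172, -0.0, -0.0045, -0.01, -0.29, -0.0, -1.0]
```

{"api": "carry_out", "payload": {"motion": [0.01, 0, -0.002, 0, 0, 0, -1, 0.017, 0, -0.003, 0, -0.3, 0, -1, 0.017, 0, -0.003, 0, -0.3, 0, -1, 0.017, 0, -0.003, 0, -0.3, 0, -1, 0.017, 0, -0.004, 0, -0.3, 0, -1]}}

```text
t: 6.85
tool_pos: [0.545, 0.0973, 0.2202]
orientation: [-1.186, 1.248, -1.247]
force: [0.7, 0.3, -3.1]
opening: 0.0135
```

{"api": "carry_out", "payload": {"motion": [0.017, 0, -0.004, 0, -0.3, 0, -1, 0.017, 0, -0.004, 0, -0.3, 0, -1, 0.017, 0, -0.004, 0, -0.3, 0, -1, 0.017, 0, -0.004, 0, -0.3, 0, -1, 0.017, 0, -0.004, 0, -0.3, 0, -1]}}

```text
t: 7.35
tool_pos: [0.5177, 0.0066, 0.2182]
orientation: [-1.203, 1.231, -1.226]
force: [1.7, 0.0, -3.8]
opening: 0.0136
```

{"api": "carry_out", "payload": {"motion": [0.017, 0, -0.004, 0, -0.3, 0, -1, 0.017, 0, -0.004, 0, -0.3, 0, -1, 0.017, 0, -0.004, 0, -0.3, 0, -1, 0.017, 0, -0.004, 0, -0.3, 0, -1, 0.01, 0, -0.003, 0, -0.3, 0, -1]}}

```text
t: 7.85
tool_pos: [0.4931, -0.0776, 0.2165]
orientation: [-1.218, 1.214, -1.207]
force: [-0.5, -0.2, -4.5]
opening: 0.0136
```

```bash
python3 - <<'E'
from h import *
st()
im=imaging.read_camera("wrist"); cv2.imwrite("pics/w5.png",im)
im=imaging.read_camera("top"); cv2.imwrite("pics/t5.png",im)
E
```

```text
t 7.85 p [ 0.4931 -0.0776  0.2165] F [-0.5 -0.2 -4.5] op 0.0136 q [-0.26 -0.13  1.78 -0.01  1.49 -0.26]
[[ 0.001 -0.009  1.   ]
 [-1.    -0.003  0.001]
 [ 0.003 -1.    -0.009]]
```

View pics/w5.png

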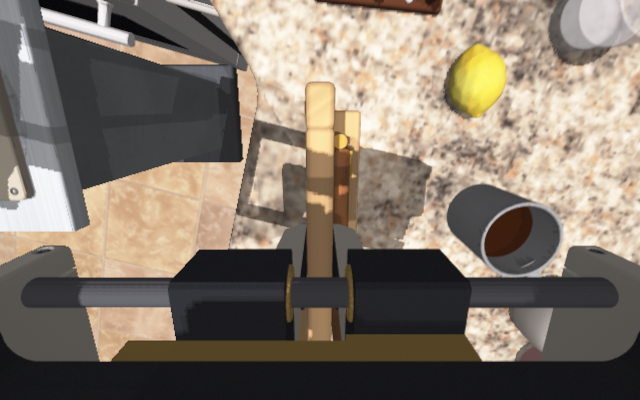

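View pics/t5.png

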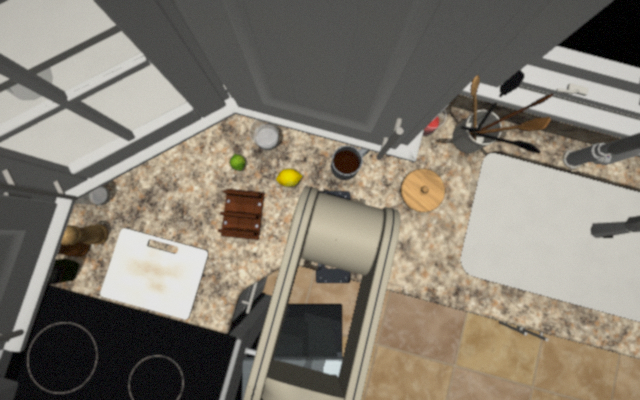

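{"api": "carry_out", "payload": {"motion": [0, 0.02, 0.004, 0, 0, 0, -1, 0, 0.02, 0.004, 0, 0, 0, -1, 0, 0.02, 0.004, 0, 0, 0, -1, 0, 0.02, 0, 0, 0, 0, -1, 0, 0.008, 0, 0, 0, 0, -1]}}

```text
t: 8.45
tool_pos: [0.507, -0.0755, 0.1281]
orientation: [-1.213, 1.212, -1.21]
force: [-0.2, -0.5, -3.1]
opening: 0.0137
```

{"api": "carry_out", "payload": {"motion": [0, 0, 0, 0, 0, 0, -1, 0, 0.003, 0, 0, 0, 0, -1, 0, 0.003, 0, 0, 0, 0, -1, 0, 0, 0, 0, 0, 0, -1, 0, 0, 0, 0, 0, 0, -1]}}

```text
t: 8.95
tool_pos: [0.5079, -0.0744, 0.1235]
orientation: [-1.212, 1.21, -1.21]
force: [0.4, 0.7, -3.4]
opening: 0.0136
```

{"api": "carry_out", "payload": {"motion": [0, 0.005, 0, 0, 0, 0, -1, 0, 0.004, 0, 0, 0, 0, -1, 0, 0.003, 0, 0, 0, 0, -1, 0, 0, 0, 0, 0, 0, -1, 0, 0, 0, 0, 0, 0, -1]}}

```text
t: 9.45
tool_pos: [0.5085, -0.0747, 0.1114]
orientation: [-1.211, 1.209, -1.211]
force: [-0.2, 0.3, -3.7]
opening: 0.014
```

{"api": "carry_out", "payload": {"motion": [0, 0.003, 0, 0, 0, 0, -1, 0, 0.003, 0, 0, 0, 0, -1, 0, 0, 0, 0, 0, 0, -1, 0, 0, 0, 0, 0, 0, -1, 0, 0, 0, 0, 0, 0, -1]}}

```text
t: 9.95
tool_pos: [0.5101, -0.0754, 0.1101]
orientation: [-1.209, 1.206, -1.214]
force: [-0.7, -0.9, -4.9]
opening: 0.0138
```

{"api": "carry_out", "payload": {"motion": [0, 0.003, 0, 0, 0, 0, -1, 0, 0.003, 0, 0, 0, 0, -1, 0, 0, 0, 0, 0, 0, -1, 0, 0, 0, 0, 0, 0, -1, 0, 0, 0, 0, 0, 0, -1]}}

```text
t: 10.45
tool_pos: [0.5114, -0.0759, 0.1091]
orientation: [-1.208, 1.204, -1.215]
force: [-0.3, -1.5, -1.1]
opening: 0.014
```

```bash
python3 - <<'E'
from h import *
st()
im=imaging.read_camera("wrist"); cv2.imwrite("pics/w6.png",im)
im=imaging.read_camera("scene"); cv2.imwrite("pics/s6.png",im)
E
```

```text
t 10.45 p [ 0.5114 -0.0759  0.1091] F [-0.3 -1.5 -1.1] op 0.014 q [-0.24  0.    1.86 -0.    1.27 -0.24]
[[-0.001  0.005  1.   ]
 [-1.    -0.004 -0.001]
 [ 0.004 -1.     0.005]]
```

View pics/w6.png

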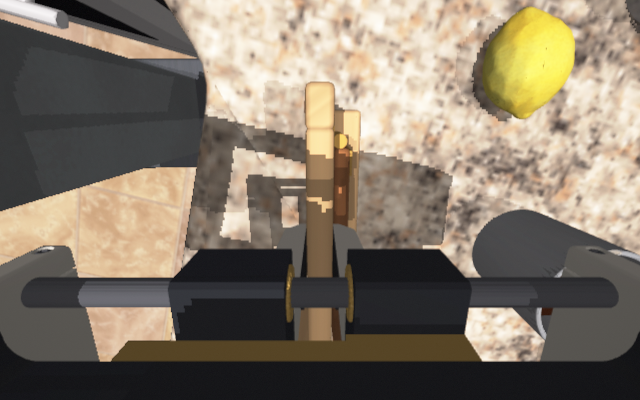

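View pics/s6.png

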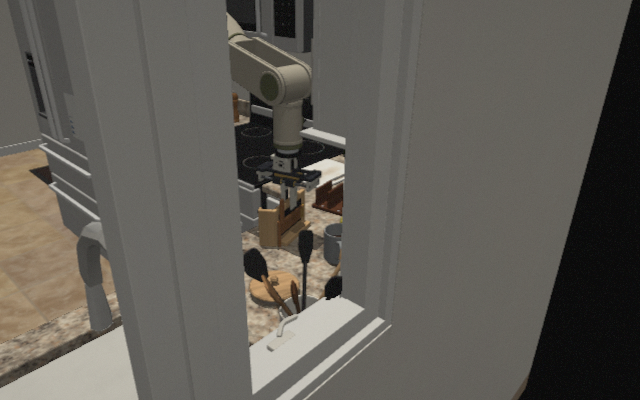

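{"api": "carry_out", "payload": {"motion": [0, 0.003, 0, 0, 0, 0, -1, 0, 0.001, 0, 0, 0, 0, -1, 0, 0, 0, 0, 0, 0, -1, 0, 0, 0, 0, 0, 0, -1, 0, 0, 0, 0, 0, 0, -1]}}

```text
t: 11.05
tool_pos: [0.5122, -0.0762, 0.1088]
orientation: [-1.208, 1.203, -1.216]
force: [-0.9, -0.3, 2.4]
opening: 0.0135
```

{"api": "carry_out", "payload": {"motion": [0, 0, 0, 0, 0, 0, 1, 0, 0, 0, 0, 0, 0, 1, 0, 0, 0, 0, 0, 0, 1, 0, 0, 0, 0, 0, 0, 1, 0, 0, 0, 0, 0, 0, 1]}}

```text
t: 11.55
tool_pos: [0.5127, -0.0764, 0.1085]
orientation: [-1.207, 1.202, -1.217]
force: [0.9, 0.2, -0.2]
opening: 0.0492
```

{"api": "carry_out", "payload": {"motion": [0, 0, 0, 0, 0, 0, 1, 0, -0.01, 0, 0, 0, 0, 1, 0, -0.02, 0, 0, 0, 0, 1, 0, -0.03, 0, 0, 0, 0, 1, 0, -0.03, 0, 0, 0, 0, 1]}}

```text
t: 12.05
tool_pos: [0.5086, -0.0751, 0.1975]
orientation: [-1.213, 1.21, -1.211]
force: [-0.5, -0.5, -0.3]
opening: 0.0895
```

```bash
python3 - <<'E'
from h import *
st()
im=imaging.read_camera("wrist"); cv2.imwrite("pics/w7.png",im)
im=imaging.read_camera("top"); cv2.imwrite("pics/t7.png",im)
m=cam("wrist"); print(m)
E
```

```text
t 12.05 p [ 0.5086 -0.0751  0.1975] F [-0.5 -0.5 -0.3] op 0.0895 q [-0.24 -0.08  1.77 -0.    1.45 -0.24]
[[-0.001 -0.002  1.   ]
 [-1.    -0.003 -0.001]
 [ 0.003 -1.    -0.002]]
(array([[282.99545633,   0.        , 319.24964546],
       [  0.        , 282.99545633, 194.92861107],
       [  0.        ,   0.        ,   1.        ]]), array([ 0.51151239, -0.00166119,  0.34807703]), array([[ 9.99978277e-01, -2.30354362e-03,  6.17569602e-03],
       [-5.56731596e-04, -9.63113253e-01, -2.69095804e-01],
       [ 6.56776860e-03,  2.69086520e-01, -9.63093614e-01]]))
```

View pics/w7.png

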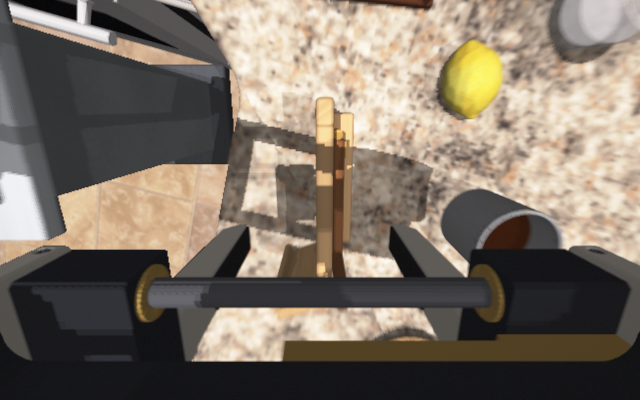

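```bash
python3 - <<'E'
from h import *
m=cam("wrist")
for p in [(316.5,97.5),(334,97.5),(316,270),(331,270),(343,165),(352,113)]: print(p,back("wrist",p,.12,m).round(4))
im=imaging.read_camera("top"); 
cv2.imwrite("pics/t7z.png",cv2.resize(im[150:270,260:420],None,fx=5,fy=5,interpolation=cv2.INTER_CUBIC))
E
```

```text
(316.5, 97.5) [0.5109 0.0118 0.12  ]
(334, 97.5) [0.5243 0.0118 0.12  ]
(316, 270) [ 0.51   -0.1358  0.12  ]
(331, 270) [ 0.5236 -0.1359  0.12  ]
(343, 165) [ 0.5323 -0.0402  0.12  ]
(352, 113) [5.384e-01 5.000e-04 1.200e-01]
```

View pics/t7z.png

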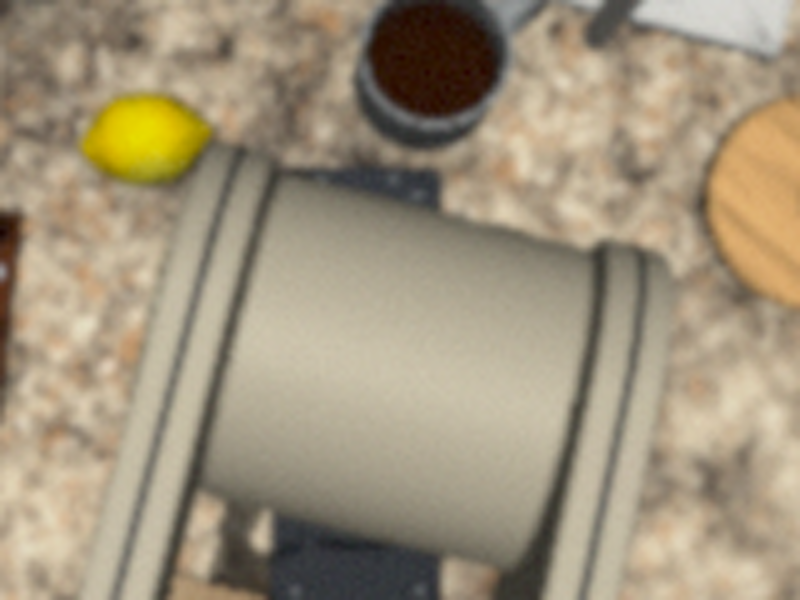

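```bash
python3 - <<'E'
from h import *
T=Ry(-15)@D0
a=np.array([.455,-.140,.18]);b=np.array([.455,-.140,.150])
plan(a,T,10,-1)
plan(b,T,5,-1,(a,T))
E
```

```text
dist 0.087 ang 14.8 t 12.2
[0.0064, 0.002, -0.0056, 1.48, 0.0, 0.03, -1.0, 0.0064, 0.0018, -0.0056, 1.48, 0.0, 0.03, -1.0, 0.0064, 0.0017, -0.0057, 1.48, 0.0, 0.03, -1.0, 0.0064, 0.0015, -0.0057, 1.48, 0.0, 0.03, -1.0, 0.0064, 0.0014, -0.0058, 1.48, 0.0, 0.03, -1.0]
[0.0064, 0.0012, -0.0058, 1.48, 0.0, 0.03, -1.0, 0.0064, 0.0011, -0.0058, 1.48, 0.0, 0.03, -1.0, 0.0064, 0.0009, -0.0058, 1.48, 0.0, 0.03, -1.0, 0.0064, 0.0008, -0.0059, 1.48, 0.0, 0.03, -1.0, 0.0064, 0.0006, -0.0059, 1.48, 0.0, 0.03, -1.0]
dist 0.03 ang 0.0 t 12.2
[0.0, 0.0058, -0.0016, 0.0, 0.0, 0.0, -1.0, 0.0, 0.0058, -0.0016, 0.0, 0.0, 0.0, -1.0, 0.0, 0.0058, -0.0016, 0.0, 0.0, 0.0, -1.0, 0.0, 0.0058, -0.0016, 0.0, 0.0, 0.0, -1.0, 0.0, 0.0058, -0.0016, 0.0, 0.0, 0.0, -1.0]
```

{"api": "carry_out", "payload": {"motion": [0.0065, 0.001, -0.006, 1.5, 0, 0, -1, 0.0065, 0.001, -0.006, 1.5, 0, 0, -1, 0.0065, 0.001, -0.006, 1.5, 0, 0, -1, 0.0065, 0.001, -0.006, 1.5, 0, 0, -1, 0.0065, 0.001, -0.006, 1.5, 0, 0, -1]}}

```text
t: 12.7
tool_pos: [0.4793, -0.1077, 0.1895]
orientation: [-1.112, 1.107, -1.271]
force: [0.1, -0.1, -0.1]
opening: 0.0577
```

{"api": "carry_out", "payload": {"motion": [0.0065, 0.001, -0.006, 1.5, 0, 0, -1, 0.0065, 0.001, -0.006, 1.5, 0, 0, -1, 0.0065, 0.001, -0.006, 1.5, 0, 0, -1, 0.0065, 0.001, -0.006, 1.5, 0, 0, -1, 0.0065, 0.001, -0.006, 1.5, 0, 0, -1]}}

```text
t: 13.2
tool_pos: [0.4466, -0.14, 0.1732]
orientation: [-1.014, 1.011, -1.321]
force: [1.1, -0.4, 0.3]
opening: 0.0181
```

{"api": "carry_out", "payload": {"motion": [0, 0, 0, 0, 0, 0, -1, 0, 0, 0, 0, 0, 0, -1, 0, 0, 0, 0, 0, 0, -1, 0, 0, 0, 0, 0, 0, -1, 0, 0, 0, 0, 0, 0, -1]}}

```text
t: 13.7
tool_pos: [0.4453, -0.1393, 0.1709]
orientation: [-1.015, 1.017, -1.319]
force: [-0.5, 0.5, -0.3]
opening: 0.0002
```

```bash
python3 - <<'E'
from h import *
st()
im=imaging.read_camera("wrist"); cv2.imwrite("pics/w8.png",im)
T=Ry(-15)@D0
plan(np.array([.46,-.14,.150]),T,5,-1)
E
```

```text
t 13.7 p [ 0.4453 -0.1393  0.1709] F [-0.5  0.5 -0.3] op 0.0002 q [-0.51 -0.46  2.16  0.14  1.22 -0.54]
[[ 0.001  0.257  0.967]
 [-1.     0.002  0.   ]
 [-0.002 -0.967  0.257]]
dist 0.026 ang 0.2 t 13.75
[0.0001, 0.0048, 0.0018, 0.03, 0.0, -0.02, -1.0, 0.0001, 0.0048, 0.0018, 0.03, 0.0, -0.02, -1.0, 0.0001, 0.0048, 0.0018, 0.03, 0.0, -0.02, -1.0, 0.0001, 0.0048, 0.0018, 0.03, 0.0, -0.02, -1.0, 0.0001, 0.0048, 0.0018, 0.03, 0.0, -0.02, -1.0]
```

View pics/w8.png

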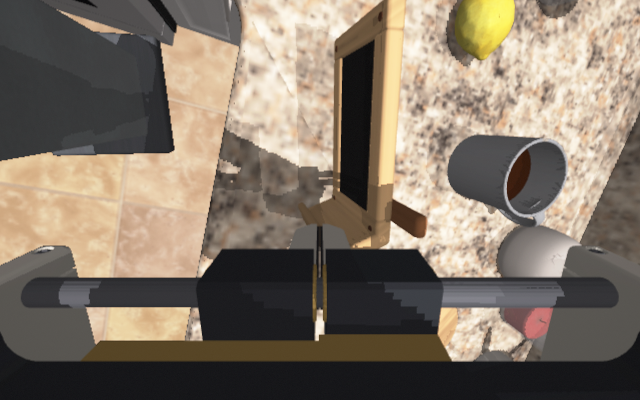

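```bash
python3 - <<'E'
from h import *
m=cam("wrist")
for p in [(427,216),(425,236),(418,237)]: print(p,back("wrist",p,.15,m).round(4))
im=cv2.imread("pics/w8.png"); cv2.imwrite("pics/w8z.png",cv2.resize(im[180:260,330:450],None,fx=6,fy=6,interpolation=cv2.INTER_CUBIC))
O=np.array([.5125,-.0775,0.]); E=np.c_[[0,1,0],[-1,0,0],[0,0,1.]]
for q in [(-74,-9,150),(-74,-19,150),(-56,-9,150),(-56,-19,150),(-90,7,120),(-90,-7,120),(90,-7,120)]: print(q,proj("wrist",O+E@(np.array(q)/1000),m).round(1))
E
```

```text
(427, 216) [ 0.5297 -0.1327  0.15  ]
(425, 236) [ 0.5298 -0.1479  0.15  ]
(418, 237) [ 0.5241 -0.148   0.15  ]
(-74, -9, 150) [414.3 241.9]
(-74, -19, 150) [426.6 240.4]
(-56, -9, 150) [416.6 218.1]
(-56, -19, 150) [429.1 216.9]
(-90, 7, 120) [374.2 247.1]
(-90, -7, 120) [389.8 245.2]
(90, -7, 120) [407.6  -5.8]
```

View pics/w8z.png

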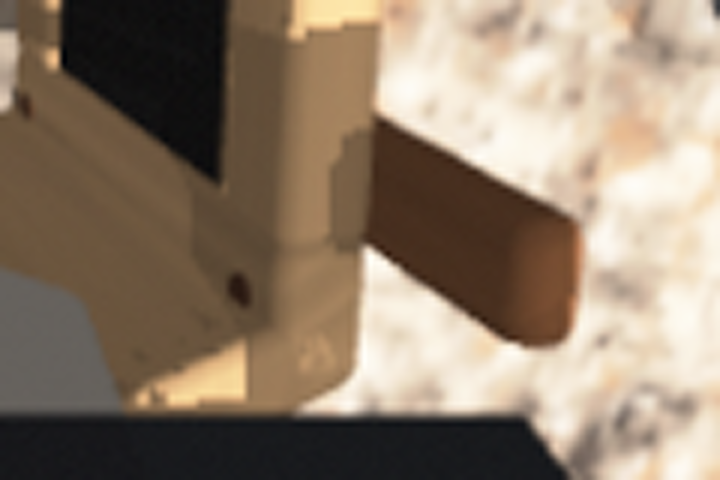

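{"api": "carry_out", "payload": {"motion": [0, 0.005, 0.002, 0, 0, 0, -1, 0, 0.005, 0.002, 0, 0, 0, -1, 0, 0.005, 0.002, 0, 0, 0, -1, 0, 0.005, 0.002, 0, 0, 0, -1, 0, 0.002, 0.002, 0, 0, 0, -1]}}

```text
t: 14.25
tool_pos: [0.4622, -0.1389, 0.1506]
orientation: [-1.015, 1.016, -1.319]
force: [0.4, 1.1, -1.1]
opening: 0.0008
```

```bash
python3 - <<'E'
from h import *
st()
T=Ry(-15)@D0
plan(np.array([.50,-.14,.150]),T,5,-1)
E
```

```text
t 14.25 p [ 0.4622 -0.1389  0.1506] F [ 0.4  1.1 -1.1] op 0.0008 q [-0.49 -0.39  2.15  0.13  1.16 -0.53]
[[ 0.001  0.257  0.967]
 [-1.     0.002  0.001]
 [-0.002 -0.967  0.257]]
dist 0.038 ang 0.2 t 14.25
[0.0002, 0.0021, 0.0073, 0.03, 0.01, -0.02, -1.0, 0.0002, 0.0021, 0.0073, 0.03, 0.01, -0.02, -1.0, 0.0002, 0.0021, 0.0073, 0.03, 0.01, -0.02, -1.0, 0.0002, 0.0021, 0.0073, 0.03, 0.01, -0.02, -1.0, 0.0002, 0.0021, 0.0073, 0.03, 0.01, -0.02, -1.0]
```

{"api": "carry_out", "payload": {"motion": [0, 0.002, 0.0075, 0, 0, 0, -1, 0, 0.002, 0.0075, 0, 0, 0, -1, 0, 0.002, 0.0075, 0, 0, 0, -1, 0, 0.002, 0.0075, 0, 0, 0, -1, 0, 0.002, 0.0075, 0, 0, 0, -1]}}

```text
t: 14.75
tool_pos: [0.5044, -0.1389, 0.1504]
orientation: [-1.015, 1.016, -1.319]
force: [0.3, -0.6, 0.1]
opening: 0.0007
```

```bash
python3 - <<'E'
from h import *
st()
im=imaging.read_camera("wrist"); cv2.imwrite("pics/w9.png",im)
T=Ry(-15)@D0
plan(np.array([.545,-.137,.150]),T,10,-1)
E
```

```text
t 14.75 p [ 0.5044 -0.1389  0.1504] F [ 0.3 -0.6  0.1] op 0.0007 q [-0.44 -0.26  2.05  0.12  1.13 -0.49]
[[ 0.001  0.257  0.967]
 [-1.     0.002  0.   ]
 [-0.002 -0.967  0.257]]
dist 0.04 ang 0.1 t 14.8
[-0.0002, 0.0011, 0.0038, 0.01, 0.0, -0.01, -1.0, -0.0002, 0.0011, 0.0038, 0.01, 0.0, -0.01, -1.0, -0.0002, 0.0011, 0.0038, 0.01, 0.0, -0.01, -1.0, -0.0002, 0.0011, 0.0038, 0.01, 0.0, -0.01, -1.0, -0.0002, 0.0011, 0.0038, 0.01, 0.0, -0.01, -1.0]
[-0.0002, 0.0011, 0.0038, 0.01, 0.0, -0.01, -1.0, -0.0002, 0.0011, 0.0038, 0.01, 0.0, -0.01, -1.0, -0.0002, 0.0011, 0.0038, 0.01, 0.0, -0.01, -1.0, -0.0002, 0.0011, 0.0038, 0.01, 0.0, -0.01, -1.0, -0.0002, 0.0011, 0.0038, 0.01, 0.0, -0.01, -1.0]
```

View pics/w9.png

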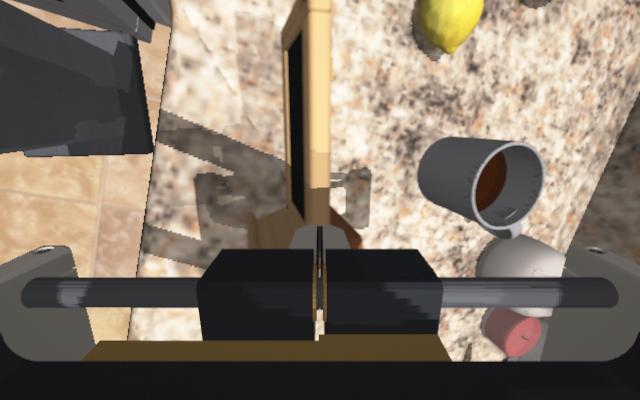

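{"api": "carry_out", "payload": {"motion": [0, 0.0015, 0.006, 0, 0, 0, -1, 0, 0.0015, 0.006, 0, 0, 0, -1, -0.0005, 0.0015, 0.006, 0, 0, 0, -1, -0.0005, 0.0015, 0.006, 0, 0, 0, -1, -0.001, 0.0015, 0.006, 0, 0, 0, -1]}}

```text
t: 15.3
tool_pos: [0.5384, -0.1367, 0.1509]
orientation: [-1.015, 1.017, -1.319]
force: [-0.3, -0.8, 0.2]
opening: 0.0002
```

{"api": "carry_out", "payload": {"motion": [-0.001, 0.0015, 0.006, 0, 0, 0, -1, -0.001, 0.0015, 0.006, 0, 0, 0, -1, -0.001, 0.0015, 0.006, 0, 0, 0, -1, -0.0015, 0.0015, 0.006, 0, 0, 0, -1, -0.0015, 0, 0, 0, 0, 0, -1]}}

```text
t: 15.8
tool_pos: [0.5662, -0.1302, 0.1513]
orientation: [-1.015, 1.016, -1.319]
force: [-0.2, -0.2, -0.0]
opening: 0.0009
```

```bash
python3 - <<'E'
from h import *
st()
im=imaging.read_camera("wrist"); cv2.imwrite("pics/w10.png",im)
T=Ry(-15)@D0
plan(np.array([.575,-.1265,.150]),T,5,-1)
E
```

```text
t 15.8 p [ 0.5662 -0.1302  0.1513] F [-0.2 -0.2 -0. ] op 0.0009 q [-0.37 -0.1   1.9   0.11  1.1  -0.41]
[[ 0.001  0.257  0.966]
 [-1.     0.002  0.   ]
 [-0.002 -0.966  0.257]]
dist 0.01 ang 0.2 t 15.85
[-0.0007, 0.0007, 0.0017, 0.03, 0.01, -0.03, -1.0, -0.0007, 0.0007, 0.0017, 0.03, 0.01, -0.03, -1.0, -0.0007, 0.0007, 0.0017, 0.03, 0.01, -0.03, -1.0, -0.0007, 0.0007, 0.0017, 0.03, 0.01, -0.03, -1.0, -0.0007, 0.0007, 0.0017, 0.03, 0.01, -0.03, -1.0]
```

View pics/w10.png

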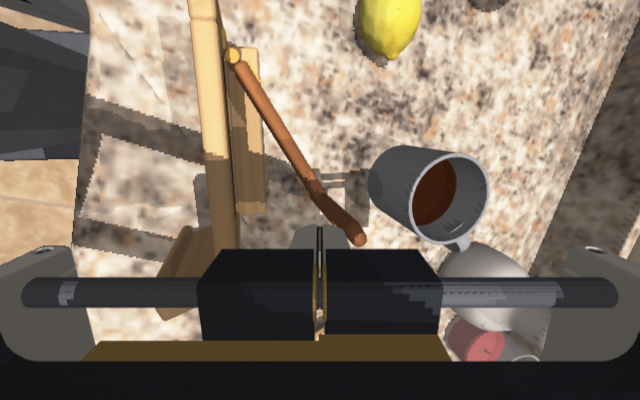

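```bash
cat >> h.py <<'E'
def ang(a,b,c,d,zp,zl,m=None):
    m=m or cam("wrist")
    A,B,C,Dd=[back("wrist",p,z,m) for p,z in((a,zp),(b,zp),(c,zl),(d,zl))]
    u=(B-A)[:2];v=(Dd-C)[:2]
    f=lambda w:np.degrees(np.arctan2(w[0],-w[1]))
    print("panel yaw",f(u).round(1),"leg",f(v).round(1),"rel",(f(v)-f(u)).round(1),A.round(3),B.round(3),C.round(3),Dd.round(3))
E
python3 - <<'E'
from h import *
im=cv2.imread("pics/w10.png"); cv2.imwrite("pics/w10z.png",cv2.resize(im[0:260,170:400],None,fx=3,fy=2.3,interpolation=cv2.INTER_CUBIC))
ang((216,0),(239,248),(241,70),(312,192),.12,.08)
E
```

```text
panel yaw 0.6 leg 28.9 rel 28.3 [0.52  0.001 0.12 ] [ 0.522 -0.137  0.12 ] [ 0.531 -0.026  0.08 ] [ 0.579 -0.114  0.08 ]
```

View pics/w10z.png

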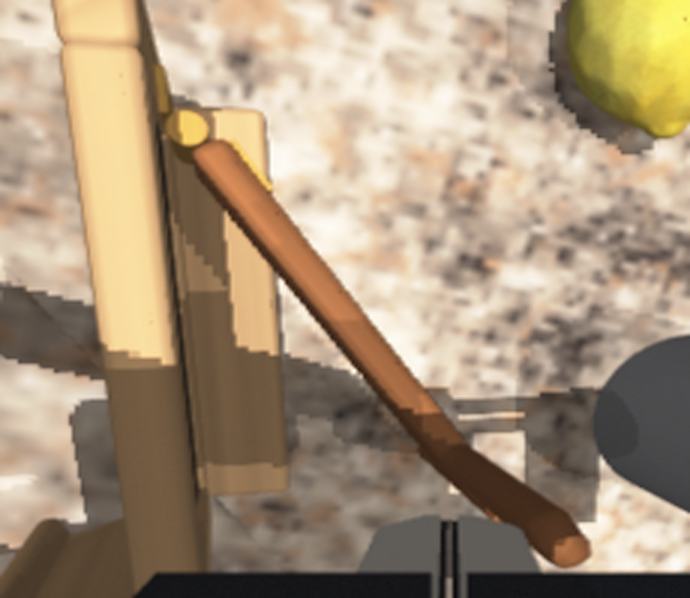

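{"api": "carry_out", "payload": {"motion": [-0.003, 0.0015, 0.005, 0, 0, 0, -1, -0.003, 0.0015, 0.005, 0, 0, 0, -1, -0.003, 0.0015, 0.005, 0, 0, 0, -1, -0.0015, 0.001, 0.003, 0, 0, 0, -1, 0, 0, 0, 0, 0, 0, -1]}}

```text
t: 16.35
tool_pos: [0.5857, -0.1183, 0.1502]
orientation: [-1.015, 1.017, -1.318]
force: [0.5, 0.0, -0.6]
opening: 0.0002
```

```bash
python3 - <<'E'
from h import *
st()
im=imaging.read_camera("wrist"); cv2.imwrite("pics/w11.png",im)
cv2.imwrite("pics/w11z.png",cv2.resize(im[0:260,150:380],None,fx=3,fy=2.3,interpolation=cv2.INTER_CUBIC))
E
```

```text
t 16.35 p [ 0.5857 -0.1183  0.1502] F [ 0.5  0.  -0.6] op 0.0002 q [-0.34 -0.05  1.86  0.1   1.09 -0.37]
[[ 0.001  0.256  0.967]
 [-1.     0.002  0.001]
 [-0.002 -0.967  0.256]]
```

View pics/w11z.png

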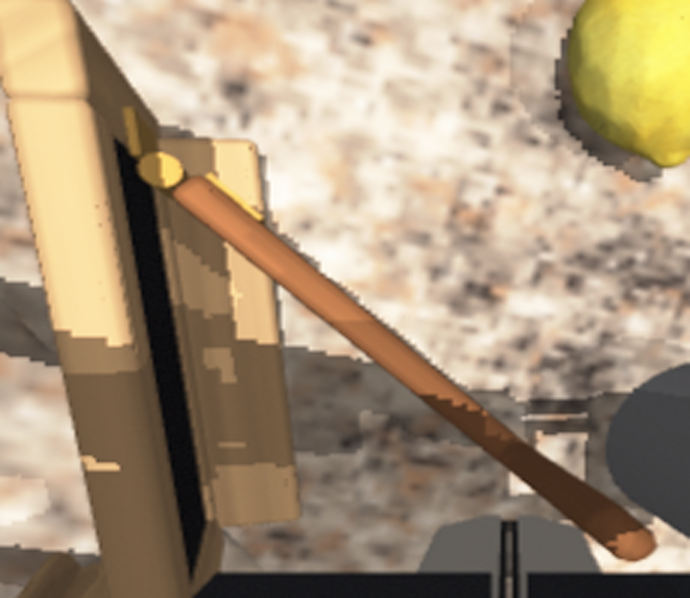

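```bash
python3 - <<'E'
from h import *
ang((150+103/3,100/2.3),(150+188/3,580/2.3),(150+185/3,195/2.3),(150+440/3,415/2.3),.12,.08)
E
```

```text
panel yaw 1.4 leg 39.4 rel 38.0 [ 0.523 -0.009  0.12 ] [ 0.526 -0.126  0.12 ] [ 0.531 -0.024  0.08 ] [ 0.586 -0.092  0.08 ]
```

{"api": "carry_out", "payload": {"motion": [-0.0015, 0.0005, 0.002, 0, 0, 0, -1, -0.0015, 0.0005, 0.002, 0, 0, 0, -1, -0.0015, 0.0005, 0.002, 0, 0, 0, -1, 0, 0, 0, 0, 0, 0, -1, 0, 0, 0, 0, 0, 0, -1]}}

```text
t: 16.9
tool_pos: [0.5917, -0.1138, 0.15]
orientation: [-1.016, 1.018, -1.318]
force: [-0.7, 0.0, -0.8]
opening: 0.0004
```

```bash
python3 - <<'E'
from h import *
st()
im=imaging.read_camera("wrist"); cv2.imwrite("pics/w12.png",im)
cv2.imwrite("pics/w12z.png",cv2.resize(im[0:260,150:380],None,fx=3,fy=2.3,interpolation=cv2.INTER_CUBIC))
E
```

```text
t 16.9 p [ 0.5917 -0.1138  0.15  ] F [-0.7  0.  -0.8] op 0.0004 q [-0.33 -0.03  1.84  0.09  1.09 -0.36]
[[ 0.001  0.255  0.967]
 [-1.     0.002  0.   ]
 [-0.002 -0.967  0.255]]
```

View pics/w12z.png

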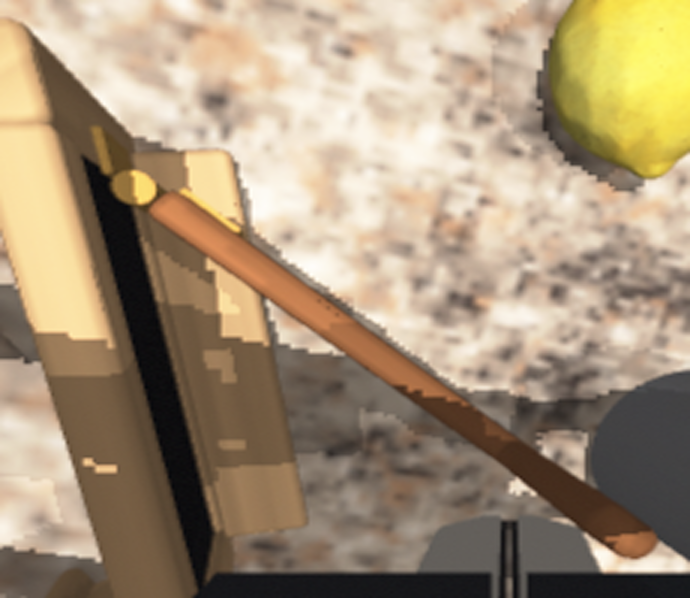

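```bash
python3 - <<'E'
from h import *
ang((150+70/3,125/2.3),(150+190/3,580/2.3),(150+150/3,210/2.3),(150+405/3,410/2.3),.12,.08)
E
```

```text
panel yaw 4.6 leg 41.5 rel 36.9 [ 0.523 -0.009  0.12 ] [ 0.532 -0.121  0.12 ] [ 0.529 -0.024  0.08 ] [ 0.584 -0.085  0.08 ]
```

{"api": "carry_out", "payload": {"motion": [0.002, -0.001, -0.008, 0, 0, 0, 1, 0.002, -0.02, -0.012, 0, 0, 0, 1, 0, -0.03, -0.01, 0, 0, 0, 1, -0.01, -0.03, 0, 0, 0, 0, 1, -0.02, -0.03, 0, 0, 0, 0, 1]}}

```text
t: 17.45
tool_pos: [0.5282, -0.0886, 0.2459]
orientation: [-1.02, 1.028, -1.314]
force: [-0.0, 0.2, 0.2]
opening: 0.036
```

```bash
python3 - <<'E'
from h import *
st()
im=imaging.read_camera("wrist"); cv2.imwrite("pics/w13.png",im)
im=imaging.read_camera("top"); cv2.imwrite("pics/t13.png",im)
E
```

```text
t 17.45 p [ 0.5282 -0.0886  0.2459] F [-0.   0.2  0.2] op 0.036 q [-0.32 -0.29  1.89  0.08  1.31 -0.33]
[[-0.001  0.246  0.969]
 [-1.     0.005 -0.003]
 [-0.005 -0.969  0.246]]
```

View pics/w13.png

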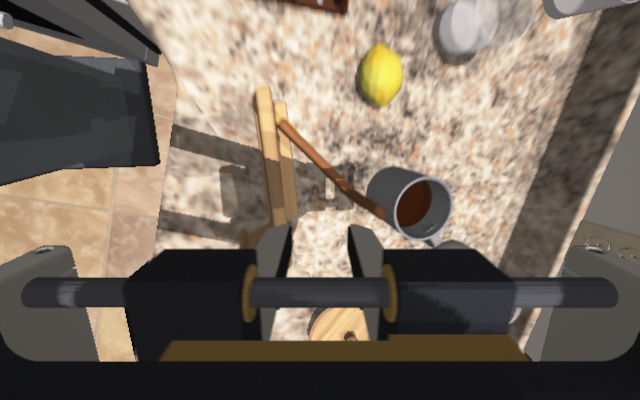

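View pics/t13.png

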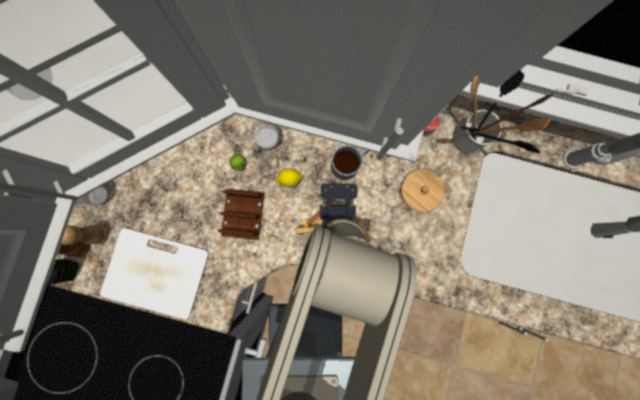

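```bash
python3 - <<'E'
from h import *
im=cv2.imread("pics/w13.png"); cv2.imwrite("pics/w13z.png",cv2.resize(im[75:240,235:400],None,fx=4.8,fy=3.6,interpolation=cv2.INTER_CUBIC))
E
```

```text
(no output)
```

View pics/w13z.png

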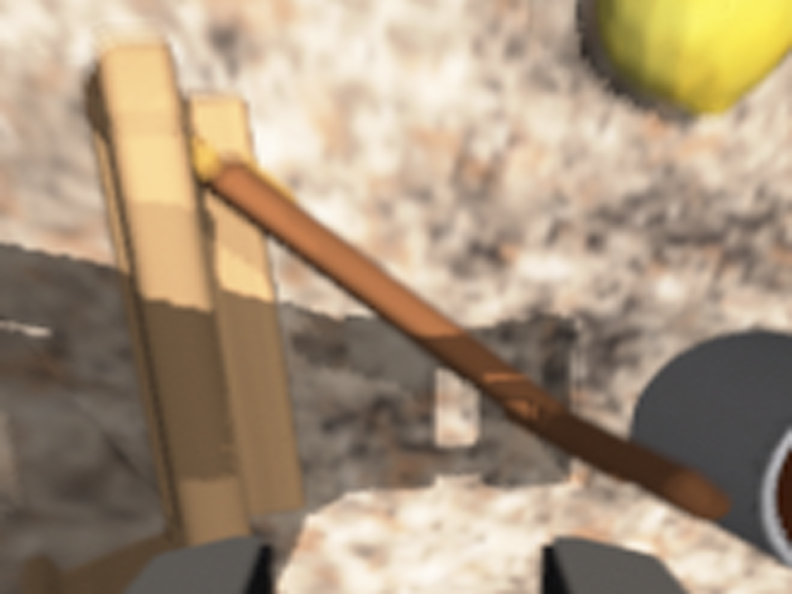

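```bash
python3 - <<'E'
from h import *
m=cam("wrist")
P=lambda u,v:(235+u/4.8-.4,75+v/3.6-.4)
for n,u,v in [("A",104,50),("B",170,42),("C",180,525),("D",246,520)]: print(n,back("wrist",P(u,v),.12,m).round(4))
ang(P(170,42),P(246,520),P(215,180),P(430,345),.12,.08,m)
im=imaging.read_camera("wrist"); r=models.outline_of("wrist","leg_tab")
for o in r[:2]: print(o["confidence"],o["pixel"])
E
```

```text
A [0.5077 0.0113 0.12  ]
B [0.5199 0.0135 0.12  ]
C [ 0.5163 -0.1138  0.12  ]
D [ 0.5303 -0.1136  0.12  ]
panel yaw 4.7 leg 43.9 rel 39.3 [0.52  0.014 0.12 ] [ 0.53  -0.114  0.12 ] [ 0.532 -0.021  0.08 ] [ 0.582 -0.073  0.08 ]
0.6 [328.8, 176.2]
```

```bash
python3 - <<'E'
from h import *
m=cam("wrist")
psi=4.2; 
def pt(q,T,ex,ey): return np.array([T[0],T[1],0])+ex*(q[0]-90)/1000+ey*q[1]/1000+np.array([0,0,q[2]/1000])
for psi in(4.2,):
  ex=np.array([-np.sin(np.radians(psi)),np.cos(np.radians(psi)),0]); ey=np.array([-ex[1],ex[0],0])
  T=(.5135,.0124)
  U=lambda p:((p[0]+.4-235)*4.8,(p[1]+.4-75)*3.6)
  print("hinge",np.round(U(proj("wrist",pt((60,-14,85),T,ex,ey),m)),0))
  for a in (34,36,38,40,42):
    c,s=np.cos(np.radians(a)),np.sin(np.radians(a))
    print(a,[np.round(U(proj("wrist",pt((60-125*c+e*s*0-d*c,-14-125*s-d*s,150),T,ex,ey),m)),0) for e,d in((0,-9),(0,0),(0,9))])
E
```

```text
hinge [218. 164.]
34 [array([631., 517.]), array([654., 540.]), array([678., 562.])]
36 [array([646., 507.]), array([671., 529.]), array([695., 551.])]
38 [array([660., 496.]), array([686., 518.]), array([711., 539.])]
40 [array([674., 486.]), array([701., 506.]), array([727., 527.])]
42 [array([688., 475.]), array([716., 495.]), array([743., 514.])]
```

```bash
cat > kin.py <<'E'
import numpy as np
from scipy.spatial.transform import Rotation as R
from scipy.optimize import least_squares
r=lambda ax,a:R.from_euler(ax,a).as_matrix()
def fk(q,P):
    d1,a1,L1,a3,L2,d6,s4,s6=P[0],P[1],P[2],P[3],P[4],P[5],1,1
    A=r('z',q[0]); p=A@[a1,0,d1]; A=A@r('y',q[1]); p=p+A@[0,0,L1]; A=A@r('y',q[2]); p=p+A@[a3,0,L2]
    w=p.copy(); A=A@r('z',q[3])@r('y',q[4]); p=p+A@[0,0,d6]; A=A@r('z',q[5])
    return p,A,w
data=[([-1.3793988,.131127538,1.48925997,0,1.52299428,-.0853453937],[.16389,-.57664,.2366181]),
([.01,-.18,1.79,0,1.52,.29],[.4869,.0566,.2398]),([.23,.12,1.5,0,1.51,.3],[.5704,.1858,.2403]),
([.22,.21,1.61,0,1.32,.29],[.5725,.1781,.125]),([.22,.12,1.52,0,1.49,.29],[.5682,.1771,.2237]),
([-.26,-.13,1.78,-.01,1.49,-.26],[.4931,-.0776,.2165]),([-.51,-.46,2.16,.14,1.22,-.54],[.4453,-.1393,.1709]),
([-.44,-.26,2.05,.12,1.13,-.49],[.5044,-.1389,.1504]),([-.33,-.03,1.84,.09,1.09,-.36],[.5917,-.1138,.15]),([-.32,-.29,1.89,.08,1.31,-.33],[.5282,-.0886,.2459])]
def res(P): return np.concatenate([fk(q,P)[0]-p for q,p in data])
sol=least_squares(res,[.2,0,.45,0,.4,.2]); P=sol.x
if __name__=="__main__":
    print(P.round(3),np.abs(sol.fun).max())
    print(fk(data[-1][0],P)[1].round(3))
E
python3 kin.py
```

```text
[ 0.605 -0.029  0.458  0.19   0.58   0.604] 0.0519157916363376
[[-0.97   0.001  0.242]
 [ 0.002  1.     0.001]
 [-0.242  0.001 -0.97 ]]
```

```bash
sed -i 's/A=r(.z.,q\[0\]); p=A@\[a1,0,d1\]/A=r("z",q[0]); p=A@[a1,P[6],d1]/; s/p=p+A@\[0,0,d6\]/p=p+A@[0,P[7] if len(P)>7 else 0,d6]/; s/\[.2,0,.45,0,.4,.2\]/[.2,0,.45,0,.4,.2,.05]/' kin.py
python3 - <<'E'
from kin import *
print(P.round(3),np.abs(sol.fun).max())
s=least_squares(res,[.2,0,.45,0,.4,.2,.03,.02]);print(s.x.round(3),np.abs(s.fun).max())
E
```

```text
[0.323 0.008 0.366 0.06  0.544 0.364 0.051] 0.00443966599378362
[0.323 0.004 0.367 0.06  0.548 0.364 0.038 0.014] 0.0043720631587588765
```

```bash
cat >> kin.py <<'E'
M=np.array([[0,1,0],[0,0,0],[0,0,0]],float)
# tool: start pose q6=-.085,q1=-1.379 down -> tool axes; find const Rt: A@Rt = tool
A0=fk(data[0][0],P)[1]; T0=R.from_rotvec([-0.28881841,2.07516988,-2.07142879]).as_matrix()
RT=A0.T@T0
LO=np.array([-2.96,-.89,.02,-1.34,0,-2.66]);HI=np.array([2.96,2.26,2.5,4.48,2.73,2.66])
def ik(p,Rm,q0):
    def f(q):
        x,A,_=fk(q,P); return np.r_[(x-p)*5,R.from_matrix((A@RT).T@Rm).as_rotvec()]
    s=least_squares(f,np.clip(q0,LO+.01,HI-.01),bounds=(LO,HI)); return s.x,np.abs(s.fun).max(),fk(s.x,P)[2]
E
cat > k2.py <<'E'
from kin import *
from h import Rx,Ry,Rz,D0
print(RT.round(3))
q0=np.array([-.3,-.2,1.9,.1,1.3,-.3])
yaw=4.2; ex=np.array([-np.sin(np.radians(yaw)),np.cos(np.radians(yaw)),0])
g=np.array([.511,.012,0])-ex*.010+[0,0,.110]
for a in(-45,-35,-25,-15):
    q,e,w=ik(g,Rz(yaw)@Rx(a)@D0,q0); print("grasp",a,q.round(2),e.round(4),"wrist",w.round(3))
    qq=q
    for t in np.linspace(0,1,10):
        qq,e,w=ik(g+(np.array([.537,-.12,.1624+.05])-g)*t+[0,0,.05*(1-t)],Rz(yaw*(1-t))@Ry(20*t)@Rx(a+90*t)@D0,qq)
        if e>.01 or t in(0,1) or abs(t-.5)<.06: print("   ",round(t,2),qq.round(2),e.round(4),"wrist",w.round(3))
E
python3 k2.py
```

```text
[[ 0. -0. -1.]
 [-1.  0. -0.]
 [ 0.  1. -0.]]
grasp -45 [ 0.39  0.26  1.8  -0.75  1.43  0.56] 0.0 wrist [0.493 0.259 0.368]
    0.0 [ 0.39  0.19  1.78 -0.74  1.5   0.5 ] 0.0 wrist [0.493 0.259 0.418]
    0.44 [-0.12  0.11  1.62 -0.11  1.55 -0.16] 0.0 wrist [ 0.578 -0.018  0.542]
    0.56 [-0.24  0.18  1.54  0.03  1.63 -0.27] 0.0 wrist [ 0.597 -0.095  0.545]
    1.0 [-0.61  0.58  1.2   0.51  2.04 -0.4 ] 0.0 wrist [ 0.625 -0.378  0.454]
grasp -35 [ 0.31  0.16  1.84 -0.61  1.35  0.43] 0.0 wrist [0.496 0.21  0.408]
    0.0 [ 0.31  0.09  1.81 -0.6   1.43  0.37] 0.0 wrist [0.496 0.21  0.458]
    0.44 [-0.23  0.13  1.6   0.04  1.58 -0.26] 0.0 wrist [ 0.58  -0.082  0.542]
    0.56 [-0.34  0.22  1.51  0.17  1.68 -0.35] 0.0 wrist [ 0.597 -0.158  0.534]
    1.0 [-0.67  0.65  1.2   0.64  2.08 -0.41] 0.0 wrist [ 0.608 -0.418  0.409]
grasp -25 [ 0.2   0.07  1.86 -0.45  1.3   0.27] 0.0 wrist [0.5   0.156 0.44 ]
    0.0 [ 0.2   0.01  1.82 -0.44  1.39  0.23] 0.0 wrist [0.5   0.156 0.49 ]
    0.44 [-0.33  0.17  1.57  0.19  1.63 -0.36] 0.0 wrist [ 0.581 -0.144  0.531]
    0.56 [-0.43  0.28  1.49  0.31  1.74 -0.43] 0.0 wrist [ 0.594 -0.218  0.513]
    1.0 [-0.72  0.72  1.2   0.76  2.13 -0.41] 0.0 wrist [ 0.59  -0.45   0.357]
grasp -15 [ 0.09  0.02  1.88 -0.27  1.27  0.1 ] 0.0 wrist [0.505 0.096 0.462]
    0.0 [ 0.09 -0.04  1.83 -0.27  1.36  0.07] 0.0 wrist [0.505 0.096 0.512]
    0.44 [-0.42  0.23  1.54  0.32  1.69 -0.44] 0.0 wrist [ 0.58  -0.204  0.509]
    0.56 [-0.51  0.35  1.46  0.43  1.8  -0.48] 0.0 wrist [ 0.59  -0.273  0.482]
    1.0 [-0.76  0.79  1.21  0.88  2.17 -0.4 ] 0.0 wrist [ 0.569 -0.472  0.301]
```

```bash
python3 - <<'E'
from h import *
T=Rz(4.2)@Rx(-20)@D0
g=np.array([.512,.000,.111]); pre=g-.08*T[:,1]; print(pre,T.round(3))
plan(pre,T,10,1)
E
```

```text
[0.50999608 0.02728813 0.18617541] [[ 0.069  0.025  0.997]
 [-0.937 -0.341  0.073]
 [ 0.342 -0.94   0.   ]]
dist 0.131 ang 24.7 t 17.65
[-0.0115, 0.0054, -0.0034, -1.35, -0.66, -1.96, 1.0, -0.0117, 0.0051, -0.0031, -1.35, -0.66, -1.96, 1.0, -0.0119, 0.0047, -0.0029, -1.35, -0.66, -1.96, 1.0, -0.0121, 0.0044, -0.0026, -1.35, -0.66, -1.96, 1.0, -0.0123, 0.004, -0.0024, -1.35, -0.66, -1.96, 1.0]
[-0.0124, 0.0037, -0.0022, -1.35, -0.66, -1.96, 1.0, -0.0126, 0.0033, -0.0019, -1.35, -0.66, -1.96, 1.0, -0.0127, 0.0029, -0.0017, -1.35, -0.66, -1.96, 1.0, -0.0128, 0.0025, -0.0015, -1.35, -0.66, -1.96, 1.0, -0.0129, 0.0021, -0.0013, -1.35, -0.66, -1.96, 1.0]
```

{"api": "carry_out", "payload": {"motion": [-0.0115, 0.005, -0.0035, -1.35, -0.65, -1.95, 1, -0.0115, 0.005, -0.003, -1.35, -0.65, -1.95, 1, -0.012, 0.005, -0.003, -1.35, -0.65, -1.95, 1, -0.012, 0.004, -0.0025, -1.35, -0.65, -1.95, 1, -0.012, 0.004, -0.0025, -1.35, -0.65, -1.95, 1], "squeeze": 60}}

```text
t: 18.15
tool_pos: [0.5163, -0.0338, 0.2084]
orientation: [-1.261, 1.006, -1.368]
force: [1.1, -0.1, 0.9]
opening: 0.0905
```

{"api": "carry_out", "payload": {"motion": [-0.0125, 0.0035, -0.002, -1.35, -0.65, -1.95, 1, -0.0125, 0.003, -0.002, -1.35, -0.65, -1.95, 1, -0.0125, 0.003, -0.0015, -1.35, -0.65, -1.95, 1, -0.013, 0.0025, -0.0015, -1.35, -0.65, -1.95, 1, -0.013, 0.002, -0.0015, -1.35, -0.65, -1.95, 1]}}

```text
t: 18.65
tool_pos: [0.5016, 0.0233, 0.1673]
orientation: [-1.517, 0.975, -1.404]
force: [-0.5, -0.5, -0.0]
opening: 0.0929
```

```bash
python3 - <<'E'
from h import *
st()
im=imaging.read_camera("wrist"); cv2.imwrite("pics/w14.png",im)
T=Rz(4.2)@Rx(-20)@D0
g=np.array([.512,.000,.111])
plan(g,T,5,1)
m=cam("wrist"); ex=np.array([-np.sin(np.radians(4.2)),np.cos(np.radians(4.2)),0]); ey=np.array([-ex[1],ex[0],0])
for q in [(90,7,120),(90,-7,120),(0,7,120),(0,-7,120)]: print(q,proj("wrist",np.array([.511,.012,q[2]/1000])+ex*(q[0]-90)/1000+ey*q[1]/1000,m).round(1))
E
```

```text
t 18.65 p [0.5016 0.0233 0.1673] F [-0.5 -0.5 -0. ] op 0.0929 q [ 0.19 -0.01  1.81 -0.36  1.43  0.19]
[[ 0.074 -0.005  0.997]
 [-0.933 -0.354  0.067]
 [ 0.352 -0.935 -0.03 ]]
dist 0.061 ang 2.1 t 18.7
[0.001, 0.0119, 0.0024, 0.39, 0.09, 0.14, 1.0, 0.001, 0.0119, 0.0023, 0.39, 0.09, 0.14, 1.0, 0.0011, 0.0119, 0.0022, 0.39, 0.09, 0.14, 1.0, 0.0011, 0.0119, 0.0021, 0.39, 0.09, 0.14, 1.0, 0.0011, 0.0119, 0.0021, 0.39, 0.09, 0.14, 1.0]
(90, 7, 120) [324.4 218.4]
(90, -7, 120) [343.7 218.7]
(0, 7, 120) [323.8 293.4]
(0, -7, 120) [339.2 293.8]
```

View pics/w14.png

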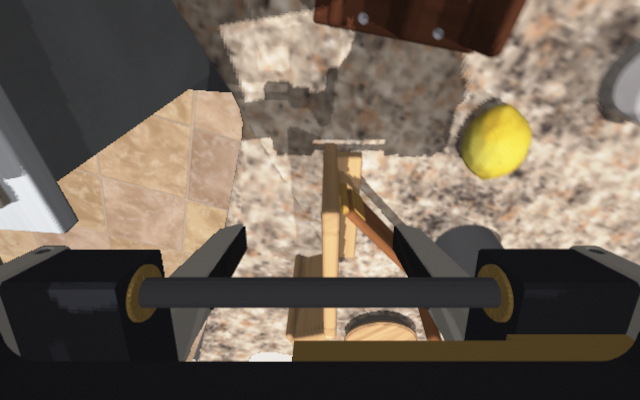

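{"api": "carry_out", "payload": {"motion": [0.001, 0.012, 0.0025, 0.4, 0.1, 0.15, 1, 0.001, 0.012, 0.0025, 0.4, 0.1, 0.15, 1, 0.001, 0.012, 0.002, 0.4, 0.1, 0.15, 1, 0.001, 0.012, 0.002, 0.4, 0.1, 0.15, 1, 0.001, 0.011, 0.002, 0.4, 0.1, 0.15, 1]}}

```text
t: 19.2
tool_pos: [0.51, -0.0034, 0.1018]
orientation: [-1.484, 0.963, -1.403]
force: [-0.4, 0.7, -0.1]
opening: 0.0933
```

```bash
python3 - <<'E'
from h import *
st()
im=imaging.read_camera("wrist"); cv2.imwrite("pics/w15.png",im)
T=Rz(4.2)@Rx(-20)@D0
g=np.array([.512,.000,.111])
plan(g,T,1,1)
E
```

```text
t 19.2 p [ 0.51   -0.0034  0.1018] F [-0.4  0.7 -0.1] op 0.0933 q [ 0.13  0.04  1.88 -0.36  1.26  0.17]
[[ 0.072  0.022  0.997]
 [-0.938 -0.337  0.075]
 [ 0.338 -0.941 -0.004]]
dist 0.012 ang 0.4 t 19.25
[0.0, -0.0119, 0.0034, 0.29, 0.2, -0.24, 1.0, 0.0, 0.0, 0.0, 0.0, 0.0, 0.0, 1.0, 0.0, 0.0, 0.0, 0.0, 0.0, 0.0, 1.0, 0.0, 0.0, 0.0, 0.0, 0.0, 0.0, 1.0, 0.0, 0.0, 0.0, 0.0, 0.0, 0.0, 1.0]
```

View pics/w15.png

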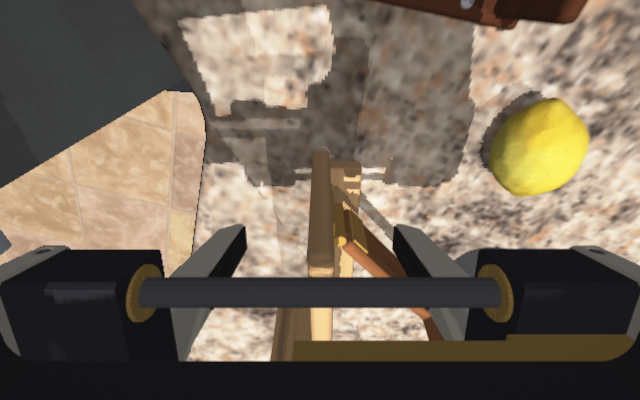

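{"api": "carry_out", "payload": {"motion": [0, -0.011, 0.001, 0, 0, 0, 1, 0, 0, 0, 0, 0, 0, -1, 0, 0, 0, 0, 0, 0, -1, 0, 0, 0, 0, 0, 0, -1, 0, 0, 0, 0, 0, 0, -1]}}

```text
t: 19.75
tool_pos: [0.5093, -0.0022, 0.1106]
orientation: [-1.485, 0.967, -1.403]
force: [0.1, 0.1, 0.1]
opening: 0.0656
```

{"api": "carry_out", "payload": {"motion": [0, 0, 0, 0, 0, 0, -1, 0, 0, 0, 0, 0, 0, -1, 0, 0, 0, 0, 0, 0, -1, 0, 0, 0, 0, 0, 0, -1, 0, 0, 0, 0, 0, 0, -1]}}

```text
t: 20.25
tool_pos: [0.5097, -0.0016, 0.1111]
orientation: [-1.485, 0.966, -1.403]
force: [-0.7, -0.5, 0.3]
opening: 0.0255
```

{"api": "carry_out", "payload": {"motion": [0, 0, 0, 0, 0, 0, -1, 0, 0, 0, 0, 0, 0, -1, 0, 0, 0, 0, 0, 0, -1, 0, 0, 0, 0, 0, 0, -1, 0, 0, 0, 0, 0, 0, -1]}}

```text
t: 20.75
tool_pos: [0.5099, -0.0015, 0.1111]
orientation: [-1.484, 0.966, -1.403]
force: [-0.7, -0.3, -0.5]
opening: 0.0139
```

```bash
python3 - <<'E'
from h import *
st()
im=imaging.read_camera("wrist"); cv2.imwrite("pics/w16.png",im)
E
```

```text
t 20.75 p [ 0.5099 -0.0015  0.1111] F [-0.7 -0.3 -0.5] op 0.0139 q [ 0.13  0.03  1.87 -0.36  1.28  0.17]
[[ 0.071  0.02   0.997]
 [-0.939 -0.336  0.073]
 [ 0.337 -0.942 -0.005]]
```

View pics/w16.png

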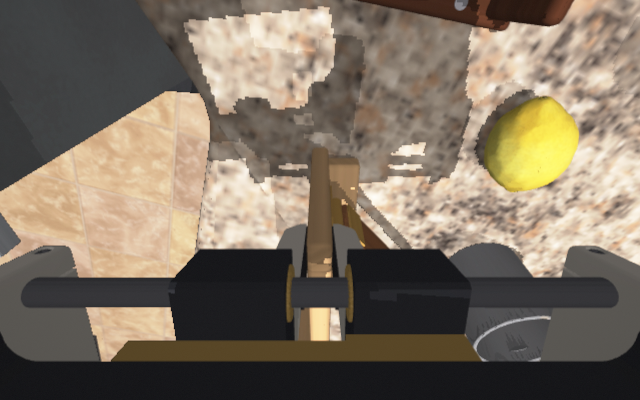

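```bash
python3 - <<'E'
from h import *
s=robot.read_state(); T=R.from_rotvec(s["orientation"]).as_matrix(); p=s["tool_pos"]
a=p+[0,0,.04]
plan(a,T,5,-1)
T2=Rz(2.5)@Rx(25)@D0
plan(np.array([.512,-.06,.25]),T2,10,-1,(a,T))
E
```

```text
dist 0.04 ang 0.0 t 20.8
[0.0027, -0.0075, -0.0, 0.0, 0.0, -0.0, -1.0, 0.0027, -0.0075, -0.0, 0.0, 0.0, 0.0, -1.0, 0.0027, -0.0075, -0.0, 0.0, -0.0, 0.0, -1.0, 0.0027, -0.0075, -0.0, 0.0, 0.0, 0.0, -1.0, 0.0027, -0.0075, -0.0, 0.0, 0.0, -0.0, -1.0]
dist 0.115 ang 44.7 t 20.8
[0.0088, -0.0073, -0.0003, 0.04, 0.17, 4.47, -1.0, 0.0082, -0.008, -0.0002, 0.04, 0.17, 4.47, -1.0, 0.0076, -0.0086, -0.0002, 0.04, 0.17, 4.47, -1.0, 0.0069, -0.0092, -0.0002, 0.04, 0.17, 4.47, -1.0, 0.0062, -0.0097, -0.0001, 0.04, 0.17, 4.47, -1.0]
[0.0054, -0.0102, -0.0001, 0.04, 0.17, 4.47, -1.0, 0.0046, -0.0105, -0.0001, 0.04, 0.17, 4.47, -1.0, 0.0037, -0.0109, -0.0001, 0.04, 0.17, 4.47, -1.0, 0.0029, -0.0111, -0.0001, 0.04, 0.17, 4.47, -1.0, 0.002, -0.0113, -0.0001, 0.04, 0.17, 4.47, -1.0]
```

{"api": "carry_out", "payload": {"motion": [0.002, -0.006, 0, 0, 0, 0, -1, 0.003, -0.0075, 0, 0, 0, 0, -1, 0.003, -0.0075, 0, 0, 0, 0, -1, 0.003, -0.0075, 0, 0, 0, 0, -1, 0.003, -0.0075, 0, 0, 0, 0, -1]}}

```text
t: 21.3
tool_pos: [0.5078, -0.0024, 0.1499]
orientation: [-1.488, 0.97, -1.399]
force: [-0.3, -0.3, -3.0]
opening: 0.0133
```

```bash
python3 - <<'E'
from h import *
st()
im=imaging.read_camera("wrist"); cv2.imwrite("pics/w17.png",im)
im=imaging.read_camera("scene"); cv2.imwrite("pics/s17.png",im[120:270,220:380].repeat(4,0).repeat(4,1))
E
```

```text
t 21.3 p [ 0.5078 -0.0024  0.1499] F [-0.3 -0.3 -3. ] op 0.0133 q [ 0.13 -0.02  1.84 -0.35  1.36  0.14]
[[ 0.072  0.015  0.997]
 [-0.939 -0.335  0.073]
 [ 0.335 -0.942 -0.011]]
```

View pics/w17.png

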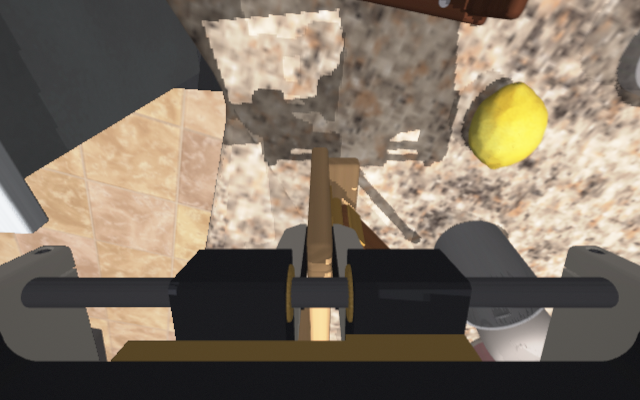

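View pics/s17.png

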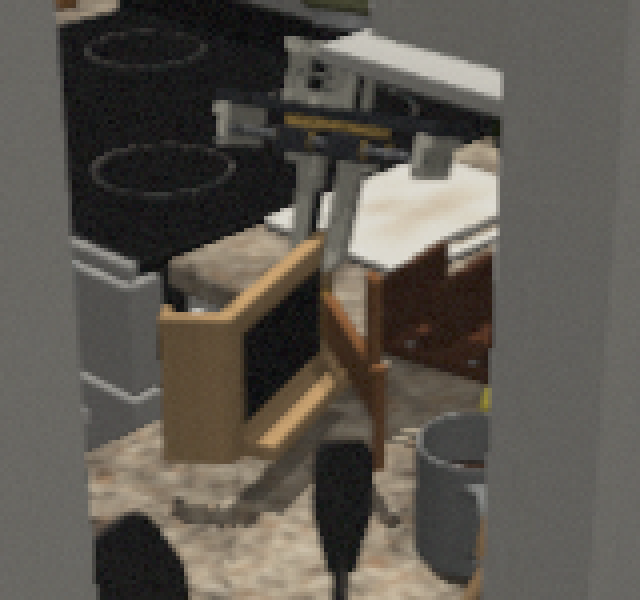

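{"api": "carry_out", "payload": {"motion": [0.009, -0.0075, 0, 0, 0.2, 4.5, -1, 0.008, -0.008, 0, 0, 0.2, 4.5, -1, 0.0075, -0.0085, 0, 0, 0.2, 4.5, -1, 0.007, -0.009, 0, 0, 0.2, 4.5, -1, 0.006, -0.0095, 0, 0, 0.2, 4.5, -1]}}

```text
t: 21.9
tool_pos: [0.5098, -0.0292, 0.1998]
orientation: [-1.199, 1.198, -1.112]
force: [1.3, -0.5, -4.0]
opening: 0.0139
```

{"api": "carry_out", "payload": {"motion": [0.0055, -0.01, 0, 0, 0.2, 4.5, -1, 0.0045, -0.0105, 0, 0, 0.2, 4.5, -1, 0.0035, -0.011, 0, 0, 0.2, 4.5, -1, 0.003, -0.011, 0, 0, 0.2, 4.5, -1, 0.002, -0.0115, 0, 0, 0.2, 4.5, -1]}}

```text
t: 22.4
tool_pos: [0.5117, -0.0628, 0.2518]
orientation: [-0.893, 1.377, -0.821]
force: [0.2, 0.1, -4.1]
opening: 0.0136
```

```bash
python3 - <<'E'
from h import *
st()
im=imaging.read_camera("scene"); cv2.imwrite("pics/s18.png",im[80:270,210:380].repeat(3,0).repeat(3,1))
plan(np.array([.505,-.12,.25]),Rx(70)@D0,10,-1)
E
```

```text
t 22.4 p [ 0.5117 -0.0628  0.2518] F [ 0.2  0.1 -4.1] op 0.0136 q [-0.5   0.06  1.61  0.4   1.72 -0.53]
[[ 0.038 -0.029  0.999]
 [-0.892  0.449  0.047]
 [-0.45  -0.893 -0.009]]
dist 0.056 ang 43.1 t 22.45
[0.005, -0.0023, -0.0009, 0.23, 0.13, 4.31, -1.0, 0.0048, -0.0027, -0.0009, 0.23, 0.13, 4.31, -1.0, 0.0046, -0.003, -0.0009, 0.23, 0.13, 4.31, -1.0, 0.0044, -0.0034, -0.0008, 0.23, 0.13, 4.31, -1.0, 0.0041, -0.0037, -0.0008, 0.23, 0.13, 4.31, -1.0]
[0.0038, -0.004, -0.0008, 0.23, 0.13, 4.31, -1.0, 0.0035, -0.0043, -0.0008, 0.23, 0.13, 4.31, -1.0, 0.0032, -0.0045, -0.0007, 0.23, 0.13, 4.31, -1.0, 0.0028, -0.0047, -0.0007, 0.23, 0.13, 4.31, -1.0, 0.0025, -0.0049, -0.0007, 0.23, 0.13, 4.31, -1.0]
```

View pics/s18.png

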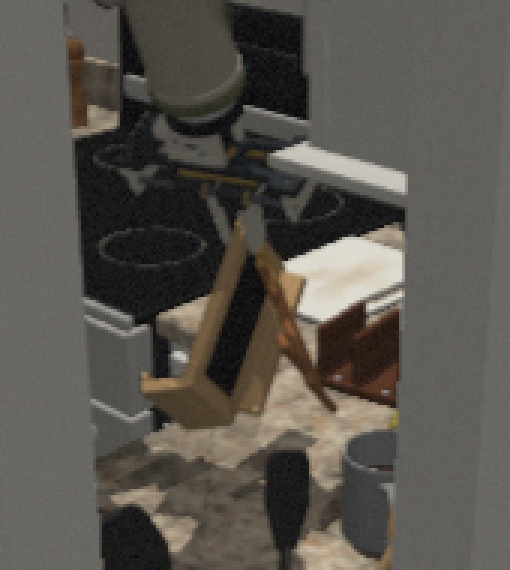

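{"api": "carry_out", "payload": {"motion": [0.005, -0.0025, -0.001, 0.2, 0.1, 4.3, -1, 0.005, -0.0025, -0.001, 0.2, 0.1, 4.3, -1, 0.0045, -0.003, -0.001, 0.2, 0.1, 4.3, -1, 0.0045, -0.0035, -0.001, 0.2, 0.1, 4.3, -1, 0.004, -0.0035, -0.001, 0.2, 0.1, 4.3, -1]}}

```text
t: 22.95
tool_pos: [0.5084, -0.0956, 0.2515]
orientation: [-0.586, 1.484, -0.548]
force: [0.5, -0.5, -4.5]
opening: 0.0134
```

{"api": "carry_out", "payload": {"motion": [0.004, -0.004, -0.001, 0.2, 0.1, 4.3, -1, 0.0035, -0.0045, -0.001, 0.2, 0.1, 4.3, -1, 0.003, -0.0045, -0.001, 0.2, 0.1, 4.3, -1, 0.003, -0.0045, -0.001, 0.2, 0.1, 4.3, -1, 0.0025, -0.005, -0.001, 0.2, 0.1, 4.3, -1]}}

```text
t: 23.45
tool_pos: [0.5039, -0.1262, 0.247]
orientation: [-0.279, 1.554, -0.271]
force: [0.6, 0.6, -4.1]
opening: 0.0134
```

```bash
python3 - <<'E'
from h import *
st()
im=imaging.read_camera("scene"); cv2.imwrite("pics/s19.png",im[80:270,210:380].repeat(3,0).repeat(3,1))
im=imaging.read_camera("wrist"); cv2.imwrite("pics/w19.png",im)
plan(np.array([.530,-.12,.215]),Ry(20)@Rx(70)@D0,10,-1)
E
```

```text
t 23.45 p [ 0.5039 -0.1262  0.247 ] F [ 0.6  0.6 -4.1] op 0.0134 q [-0.82  0.55  1.4   0.84  2.11 -0.74]
[[-0.    -0.005  1.   ]
 [-0.343  0.939  0.005]
 [-0.939 -0.343 -0.002]]
dist 0.041 ang 19.6 t 23.55
[0.0026, 0.0016, 0.0027, -0.65, 1.85, -0.0, -1.0, 0.0025, 0.0015, 0.0028, -0.65, 1.85, -0.0, -1.0, 0.0024, 0.0015, 0.0029, -0.65, 1.85, -0.0, -1.0, 0.0023, 0.0015, 0.003, -0.65, 1.85, -0.0, -1.0, 0.0022, 0.0014, 0.0031, -0.65, 1.85, -0.0, -1.0]
[0.0021, 0.0014, 0.0032, -0.65, 1.85, -0.0, -1.0, 0.002, 0.0014, 0.0033, -0.65, 1.85, -0.0, -1.0, 0.0019, 0.0013, 0.0033, -0.65, 1.85, -0.0, -1.0, 0.0018, 0.0013, 0.0034, -0.65, 1.85, -0.0, -1.0, 0.0017, 0.0013, 0.0035, -0.65, 1.85, -0.0, -1.0]
```

View pics/s19.png

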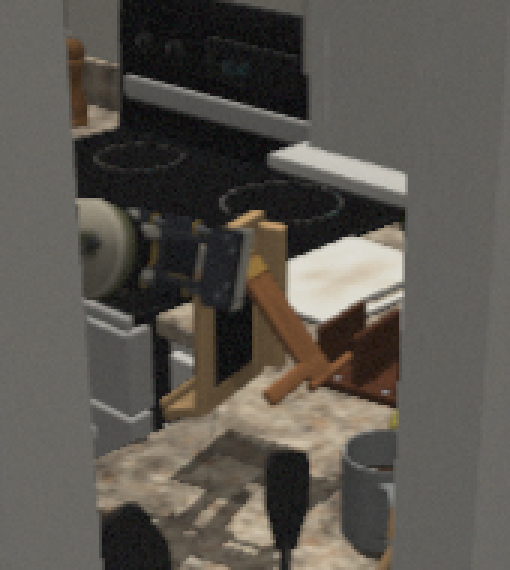

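View pics/w19.png

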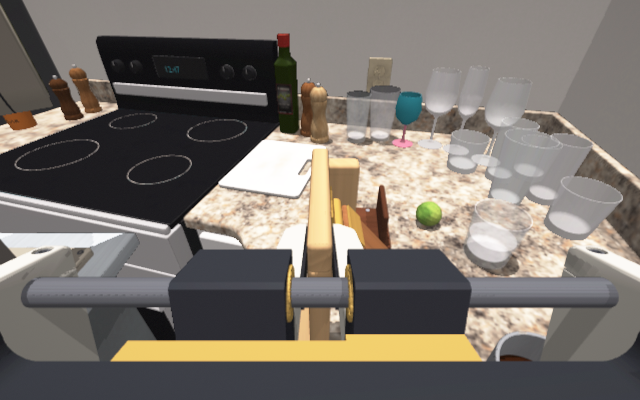

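{"api": "carry_out", "payload": {"motion": [0.0025, 0.0015, 0.003, -0.65, 1.85, 0, -1, 0.0025, 0.0015, 0.003, -0.65, 1.85, 0, -1, 0.0025, 0.0015, 0.003, -0.65, 1.85, 0, -1, 0.0025, 0.0015, 0.003, -0.65, 1.85, 0, -1, 0.0025, 0.0015, 0.003, -0.65, 1.85, 0, -1]}}

```text
t: 24.05
tool_pos: [0.5185, -0.123, 0.2278]
orientation: [-0.325, 1.733, -0.272]
force: [0.0, -0.6, -3.1]
opening: 0.0138
```

{"api": "carry_out", "payload": {"motion": [0.002, 0.0015, 0.0035, -0.65, 1.85, 0, -1, 0.002, 0.0015, 0.0035, -0.65, 1.85, 0, -1, 0.002, 0.0015, 0.0035, -0.65, 1.85, 0, -1, 0.002, 0.0015, 0.0035, -0.65, 1.85, 0, -1, 0.002, 0.0015, 0.0035, -0.65, 1.85, 0, -1]}}

```text
t: 24.55
tool_pos: [0.5355, -0.1181, 0.2121]
orientation: [-0.376, 1.903, -0.278]
force: [0.6, 0.4, -4.4]
opening: 0.0135
```

```bash
python3 - <<'E'
from h import *
st()
im=imaging.read_camera("scene"); cv2.imwrite("pics/s20.png",im[80:270,210:380].repeat(3,0).repeat(3,1))
plan(np.array([.530,-.12,.175]),Ry(20)@Rx(70)@D0,5,-1)
E
```

```text
t 24.55 p [ 0.5355 -0.1181  0.2121] F [ 0.6  0.4 -4.4] op 0.0135 q [-0.73  0.7   1.24  0.79  2.13 -0.39]
[[-0.328 -0.126  0.936]
 [-0.388  0.922 -0.012]
 [-0.861 -0.367 -0.351]]
dist 0.037 ang 3.0 t 24.6
[0.0069, 0.0024, 0.0015, -0.08, -0.18, 0.57, -1.0, 0.0069, 0.0023, 0.0015, -0.08, -0.18, 0.57, -1.0, 0.0069, 0.0022, 0.0015, -0.08, -0.18, 0.57, -1.0, 0.0069, 0.0022, 0.0015, -0.08, -0.18, 0.57, -1.0, 0.007, 0.0021, 0.0014, -0.08, -0.18, 0.57, -1.0]
```

View pics/s20.png

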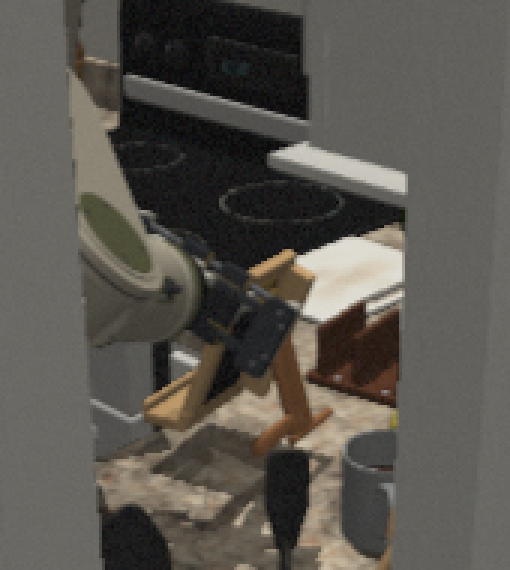

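{"api": "carry_out", "payload": {"motion": [0.007, 0.0025, 0.0015, -0.1, -0.2, 0.6, -1, 0.007, 0.0025, 0.0015, -0.1, -0.2, 0.6, -1, 0.007, 0.002, 0.0015, -0.1, -0.2, 0.6, -1, 0.006, 0.002, 0.0015, -0.1, -0.2, 0.6, -1, 0.004, 0.0015, 0.0015, -0.1, -0.2, 0.6, -1]}}

```text
t: 25.1
tool_pos: [0.5317, -0.1192, 0.1766]
orientation: [-0.337, 1.89, -0.234]
force: [1.2, 0.4, -4.0]
opening: 0.0133
```

```bash
python3 - <<'E'
from h import *
s=st()
im=imaging.read_camera("scene"); cv2.imwrite("pics/s21.png",im[80:270,210:380].repeat(3,0).repeat(3,1))
plan(s["tool_pos"]+[0,0,-.01],Ry(20)@Rx(70)@D0,5,-1)
E
```

```text
t 25.1 p [ 0.5317 -0.1192  0.1766] F [ 1.2  0.4 -4. ] op 0.0133 q [-0.74  0.77  1.24  0.8   2.11 -0.45]
[[-0.314 -0.118  0.942]
 [-0.344  0.939  0.003]
 [-0.885 -0.323 -0.336]]
dist 0.009 ang 0.3 t 25.15
[0.0016, 0.0005, 0.0007, 0.01, 0.07, 0.01, -1.0, 0.0016, 0.0005, 0.0007, 0.01, 0.07, 0.01, -1.0, 0.0016, 0.0005, 0.0007, 0.01, 0.07, 0.01, -1.0, 0.0016, 0.0005, 0.0007, 0.01, 0.07, 0.01, -1.0, 0.0016, 0.0005, 0.0007, 0.01, 0.07, 0.01, -1.0]
```

View pics/s21.png

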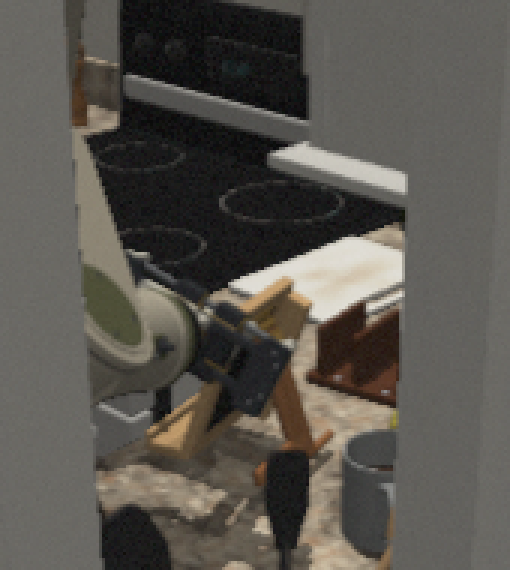

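{"api": "carry_out", "payload": {"motion": [0.0027, 0.001, 0.001, 0, 0, 0, -1, 0.0027, 0.001, 0.001, 0, 0, 0, -1, 0.0027, 0.001, 0.001, 0, 0, 0, -1, 0, 0, 0, 0, 0, 0, -1, 0, 0, 0, 0, 0, 0, -1]}}

```text
t: 25.65
tool_pos: [0.5312, -0.1193, 0.1652]
orientation: [-0.335, 1.892, -0.233]
force: [0.7, 0.3, -3.7]
opening: 0.0136
```

{"api": "carry_out", "payload": {"motion": [0.0018, 0.0006, 0.0007, 0, 0, 0, -1, 0.0018, 0.0006, 0.0007, 0, 0, 0, -1, 0, 0, 0, 0, 0, 0, -1, 0, 0, 0, 0, 0, 0, -1, 0, 0, 0, 0, 0, 0, -1]}}

```text
t: 26.15
tool_pos: [0.5316, -0.1196, 0.1616]
orientation: [-0.336, 1.891, -0.234]
force: [0.4, -0.2, -3.0]
opening: 0.0134
```

{"api": "carry_out", "payload": {"motion": [0.0018, 0.0006, 0.0007, 0, 0, 0, -1, 0.0009, 0.0003, 0.0003, 0, 0, 0, -1, 0, 0, 0, 0, 0, 0, -1, 0, 0, 0, 0, 0, 0, -1, 0, 0, 0, 0, 0, 0, -1]}}

```text
t: 26.65
tool_pos: [0.5318, -0.12, 0.1607]
orientation: [-0.335, 1.889, -0.232]
force: [0.8, 0.2, -0.7]
opening: 0.0136
```

```bash
python3 - <<'E'
from h import *
s=st()
im=imaging.read_camera("scene"); cv2.imwrite("pics/s22.png",cv2.resize(im[150:270,230:350],None,fx=5,fy=5,interpolation=cv2.INTER_CUBIC))
E
```

```text
t 26.65 p [ 0.5318 -0.12    0.1607] F [ 0.8  0.2 -0.7] op 0.0136 q [-0.74  0.79  1.24  0.79  2.1  -0.47]
[[-0.313 -0.117  0.943]
 [-0.341  0.94   0.003]
 [-0.886 -0.321 -0.334]]
```

View pics/s22.png

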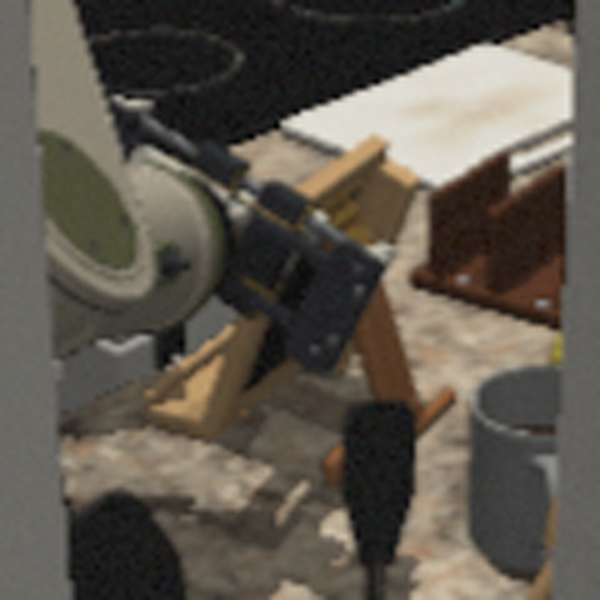

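Contact began. Press a touch more so it seats flat.

{"api": "carry_out", "payload": {"motion": [0.0015, 0.0005, 0.0005, 0, 0, 0, -1, 0.001, 0.0003, 0.0004, 0, 0, 0, -1, 0, 0, 0, 0, 0, 0, -1, 0, 0, 0, 0, 0, 0, -1, 0, 0, 0, 0, 0, 0, -1]}}

```text
t: 27.2
tool_pos: [0.5318, -0.1205, 0.1603]
orientation: [-0.333, 1.887, -0.229]
force: [0.5, -0.8, 0.7]
opening: 0.0139
```

{"api": "carry_out", "payload": {"motion": [0.001, 0.0003, 0.0004, 0, 0, 0, -1, 0, 0, 0, 0, 0, 0, -1, 0, 0, 0, 0, 0, 0, -1, 0, 0, 0, 0, 0, 0, -1, 0, 0, 0, 0, 0, 0, -1]}}

```text
t: 27.7
tool_pos: [0.5319, -0.1207, 0.1601]
orientation: [-0.333, 1.886, -0.228]
force: [-0.6, -1.3, 2.3]
opening: 0.0138
```

{"api": "carry_out", "payload": {"motion": [0, 0, 0, 0, 0, 0, -0.5, 0, 0, 0, 0, 0, 0, -0.5, 0, 0, 0, 0, 0, 0, -0.5, 0, 0, 0, 0, 0, 0, 0, 0, 0, 0, 0, 0, 0, 0]}}

```text
t: 28.2
tool_pos: [0.5319, -0.1205, 0.1591]
orientation: [-0.334, 1.886, -0.229]
force: [0.2, -0.1, -0.0]
opening: 0.0347
```

```bash
python3 - <<'E'
from h import *
s=st()
im=imaging.read_camera("scene"); cv2.imwrite("pics/s23.png",cv2.resize(im[150:270,230:350],None,fx=5,fy=5,interpolation=cv2.INTER_CUBIC))
im=imaging.read_camera("wrist"); cv2.imwrite("pics/w23.png",im)
E
```

```text
t 28.2 p [ 0.5319 -0.1205  0.1591] F [ 0.2 -0.1 -0. ] op 0.0347 q [-0.74  0.8   1.23  0.79  2.1  -0.48]
[[-0.31  -0.117  0.943]
 [-0.34   0.941  0.005]
 [-0.888 -0.319 -0.332]]
```

View pics/s23.png

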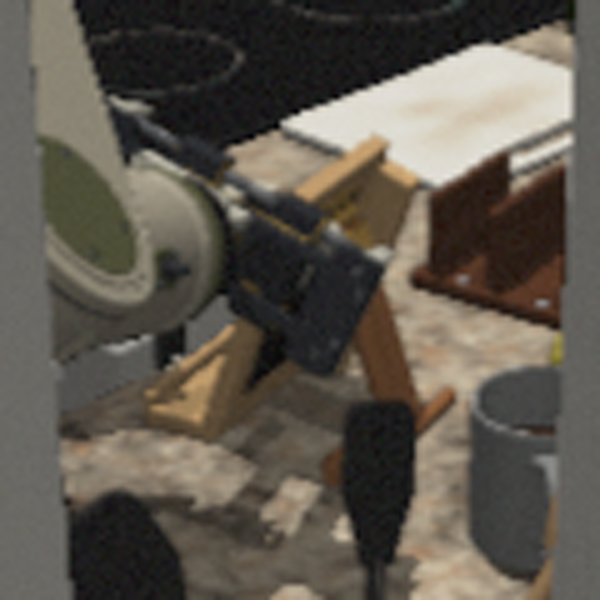

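View pics/w23.png

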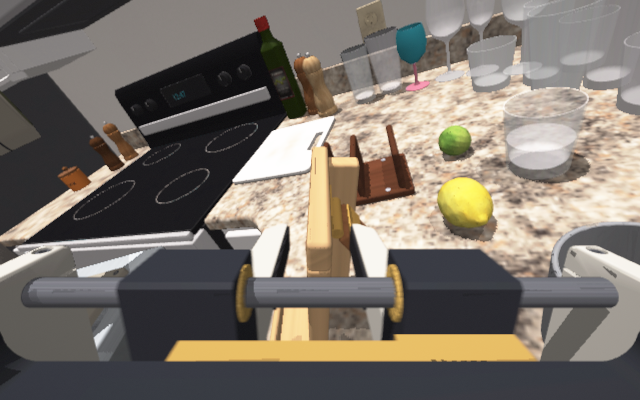

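{"api": "carry_out", "payload": {"motion": [0, -0.01, 0, 0, 0, 0, 0, 0, -0.015, 0, 0, 0, 0, 0, 0, -0.02, 0, 0, 0, 0, 0, 0, -0.02, 0, 0, 0, 0, 0, 0, -0.02, 0, 0, 0, 0, 0]}}

```text
t: 28.8
tool_pos: [0.5416, -0.2026, 0.1872]
orientation: [-0.335, 1.888, -0.226]
force: [0.8, 0.1, 0.1]
opening: 0.0469
```

```bash
python3 - <<'E'
from h import *
s=st()
im=imaging.read_camera("scene"); cv2.imwrite("pics/s24.png",cv2.resize(im[150:270,230:350],None,fx=5,fy=5,interpolation=cv2.INTER_CUBIC))
plan(np.array([.42,-.36,.27]),Ry(10)@Rx(50)@D0,10,0)
E
```

```text
t 28.8 p [ 0.5416 -0.2026  0.1872] F [0.8 0.1 0.1] op 0.0469 q [-0.81  0.92  0.99  0.79  2.23 -0.42]
[[-0.311 -0.12   0.943]
 [-0.339  0.941  0.008]
 [-0.888 -0.317 -0.334]]
dist 0.213 ang 22.2 t 28.85
[0.0018, -0.0157, -0.0143, 0.5, -0.8, -2.01, 0.0, 0.0022, -0.0158, -0.0142, 0.5, -0.8, -2.01, 0.0, 0.0025, -0.0158, -0.0141, 0.5, -0.8, -2.01, 0.0, 0.0029, -0.0158, -0.014, 0.5, -0.8, -2.01, 0.0, 0.0032, -0.0158, -0.0139, 0.5, -0.8, -2.01, 0.0]
[0.0036, -0.0158, -0.0138, 0.5, -0.8, -2.01, 0.0, 0.004, -0.0158, -0.0137, 0.5, -0.8, -2.01, 0.0, 0.0043, -0.0158, -0.0136, 0.5, -0.8, -2.01, 0.0, 0.0047, -0.0158, -0.0135, 0.5, -0.8, -2.01, 0.0, 0.005, -0.0157, -0.0135, 0.5, -0.8, -2.01, 0.0]
```

View pics/s24.png

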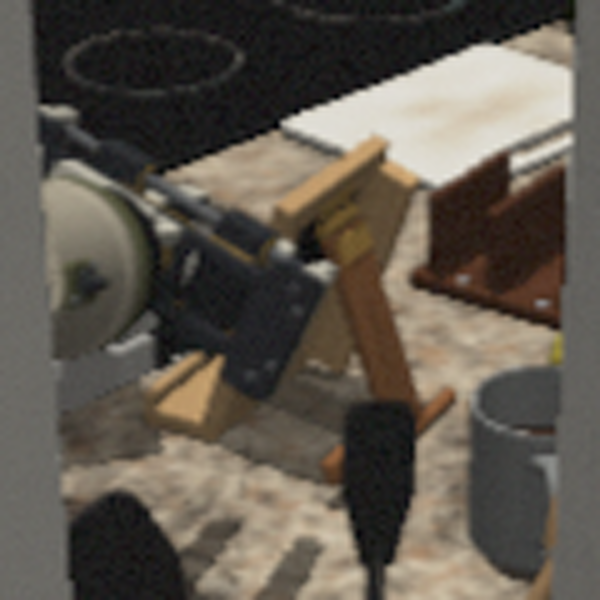

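{"api": "carry_out", "payload": {"motion": [0.002, -0.016, -0.014, 0.5, -0.8, -2, 0, 0.002, -0.016, -0.014, 0.5, -0.8, -2, 0, 0.0025, -0.016, -0.014, 0.5, -0.8, -2, 0, 0.003, -0.016, -0.014, 0.5, -0.8, -2, 0, 0.003, -0.016, -0.014, 0.5, -0.8, -2, 0]}}

```text
t: 29.35
tool_pos: [0.4792, -0.2874, 0.2286]
orientation: [-0.475, 1.782, -0.372]
force: [-0.4, 0.6, 0.6]
opening: 0.0463
```

{"api": "carry_out", "payload": {"motion": [0.0035, -0.016, -0.014, 0.5, -0.8, -2, 0, 0.004, -0.016, -0.014, 0.5, -0.8, -2, 0, 0.0045, -0.016, -0.0135, 0.5, -0.8, -2, 0, 0.0045, -0.016, -0.0135, 0.5, -0.8, -2, 0, 0.005, -0.016, -0.0135, 0.5, -0.8, -2, 0]}}

```text
t: 29.85
tool_pos: [0.4147, -0.3705, 0.2735]
orientation: [-0.613, 1.662, -0.517]
force: [0.5, -0.1, 0.0]
opening: 0.0467
```

```bash
python3 - <<'E'
from h import *
s=st()
im=imaging.read_camera("scene"); cv2.imwrite("pics/s25.png",cv2.resize(im[130:280,220:350],None,fx=4,fy=4,interpolation=cv2.INTER_CUBIC))
im=imaging.read_camera("top"); cv2.imwrite("pics/t25.png",im)
for t in ["mug","lemon","dish"]:
    o=models.outline_of("top",t)[0]; print(t,o["confidence"],o["pixel"])
E
```

```text
t 29.85 p [ 0.4147 -0.3705  0.2735] F [ 0.5 -0.1  0. ] op 0.0467 q [-1.02  0.7   0.94  0.42  2.29 -0.79]
[[-0.131 -0.11   0.985]
 [-0.65   0.76  -0.001]
 [-0.749 -0.641 -0.171]]
mug 0.7 [327.4, 231.7]Traceback (most recent call last):
  File "<stdin>", line 6, in <module>
IndexError: list index out of range
```

View pics/s25.png

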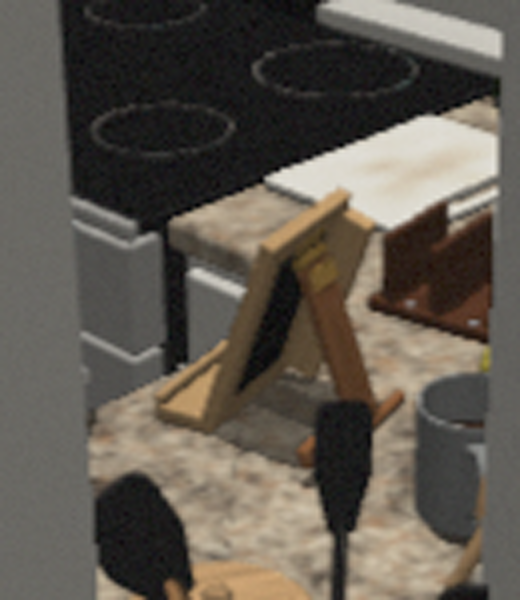

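View pics/t25.png

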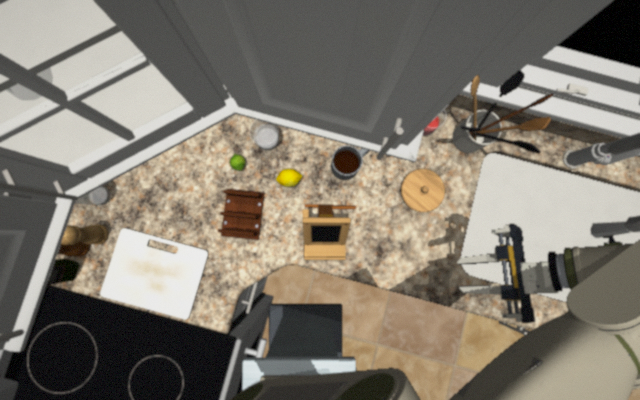

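{"api": "carry_out", "payload": {"motion": [0, 0, 0, 0, 0, 0, 0, 0, 0, 0, 0, 0, 0, 0, 0, 0, 0, 0, 0, 0, 0, 0, 0, 0, 0, 0, 0, 0, 0, 0, 0, 0, 0, 0, 0]}}

```text
t: 30.55
tool_pos: [0.4169, -0.3665, 0.2695]
orientation: [-0.609, 1.667, -0.507]
force: [-0.3, 0.6, 0.8]
opening: 0.0464
```

```bash
python3 - <<'E'
from h import *
a=cv2.imread("pics/t25.png").astype(float); b=imaging.read_camera("top").astype(float); z=cv2.imread("pics/top0.png").astype(float)
d=lambda p,q,r:np.abs(p-q)[r[1]:r[3],r[0]:r[2]].mean().round(2)
print("easel still",d(a,b,(300,195,360,262)))
for n,r in dict(mug=(328,143,372,182),lemon=(274,166,304,188),dish=(400,166,447,212),bg=(100,230,200,310)).items(): print(n,d(z,b,r))
print("foot front edge x",back("top",(326,258),.0).round(3))
st(); print(robot.close_job())
E
```

```text
easel still 2.23
mug 7.14
lemon 7.85
dish 8.66
bg 8.38
foot front edge x [ 0.433 -0.074  0.   ]
t 30.6 p [ 0.4169 -0.3665  0.2695] F [-0.6  0.7 -0.2] op 0.0467 q [-1.02  0.7   0.94  0.42  2.29 -0.79]
[[-0.133 -0.114  0.984]
 [-0.643  0.766  0.002]
 [-0.754 -0.633 -0.176]]
the job is handed in; nothing more can be done
None
```

The easel is standing on its foot and leg on the worktop, clear of the rack, with its front towards the robot. I handed the job in at about 30.6 s.

I lifted it out of the rack, set it on its long side edge and let go. I then pushed the leg out by its tab with closed fingers until it reached its stop. After that I gripped the upper corner, rolled it onto its foot with a 20° lean, lowered it until the worktop took the weight, released and backed off.

What the last checks showed:
- **Leg at its stop:** the picture taken after the push gave 39–41° open. Earlier oblique views read 37–38°, but the panel began to turn with the leg, which points to the stop being reached.
- **Easel standing:** it did not move between two top pictures 0.7 s apart. The front edge of the foot is at about x = 0.43 m, on the worktop.
- **Mug, lemon and dish:** the top picture shows no change where they stand. The differences from the start (7–9) match plain background (8).
- **Contact and force:** the arm touches nothing, and the forces I read stayed within about 5 N.

The network's final check of these three failed. It put the mug on the easel, and no lemon was reported before that script stopped, so the dish was never asked for. I relied on comparing the pictures instead.

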